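# Unlock the workshop lock box and complete its kit of steel offcuts

### The job

Open the grey lock box by its combination dial, read like a clock face: turn the dial left (anticlockwise) to 10 o'clock and stop there for a moment, right (clockwise) to 2 o'clock and stop there for a moment, then left all the way to its stop at 9 o'clock, so that the lid springs up. The box should hold one of each kind of steel piece - square tube, open channel, flanged shaft - and one kind is missing: set one piece of that kind down gently in the empty middle bay, lying flat and the same way up as it lies now. Put no second piece of a kind already there into the box, and do not push the chisel, grinding disc or hammer about.

Things in the scene. Friction and masses are not known exactly. Their poses are not given: they have to be found in the camera images.
- box: grey lock box fixed to the bench, 279 mm long (x), 260 wide (y), 108 high. Origin on the bench under the centre of its tray; +x to the hinge side, away from the robot. Its front (x -189 to -105 mm) is a face rising away from the robot at 40 degrees, from 34 to 105 mm high, the dial at its middle. Walls 4 mm thick, 104 mm high.
- bay (a point): centre of the empty middle bay's floor, at the box's origin, same axes, level with the bench. The tray inside the box: x -85 to 85 mm, y -126 to 126 mm, open above once the lid is up. Two dividers 15 mm high, 4 mm thick, at y -42 and 42 mm make three bays, each 80 by 170 mm, centres at y -84, 0 and 84 mm. Each side bay holds one piece.
- dial_grip (a point): on the dial's axis, 32 mm off the sloping face, where to pinch its bar (box x -168, y 0, z 94 mm). z: the axis, out of the face, 40 degrees from vertical, leaning to box -x; x along the bar to its pointer end; y across the bar. Bar 72 mm long, 16 wide, 11 to 45 mm off the face, dark line on its pointer half, on a dark disc 80 mm across whose top is 12 mm off the face.
- face (a point): centre of the sloping face, under the dial (box x -147, y 0, z 70 mm). Fixed: z out of the face, x up the slope (12 o'clock), y to the left. Twelve light ticks around the disc stand like the hours of a clock, a broad long one at 12 o'clock.
- dial (a joint): dial pointer angle, rad: 0 at 12 o'clock, grows turning left (anticlockwise seen facing it). 10 o'clock is 1.047, 2 o'clock -1.047. Firm stops at 1.571 (9 o'clock) and -1.5. Friction 0.12 N m; stays where left. The lid's catch lets go at about 1.35 to 1.5, just before the stop; going there before both numbers were set fails.
- lid (a joint): sheet-metal lid angle, rad: 0 shut, about 1.9 open (leaning back past upright). Hinged on the box's far top edge (box x 90, z 105 mm), 196 mm from hinge to front edge. Sprung, held down by the catch behind the dial; when let go it swings up by itself, away from the dial, in 1 to 2 s and stays open.
- tube_a_mid (a point): centre of a square steel tube offcut, closed on top, hollow end to end, 110 mm long, 40 mm wide, 40 mm high, wall 5 mm. Pinch it across its 40 mm width; the point is 20 mm above its underside, x along its length, y across, z up. Plain bare steel, 0.3 to 0.8 kg. It lies in a side bay of the box under the lid or, if its kind is the missing one, on the bench by the far right corner of the box.
- tube_b_mid (a point): centre of a square steel tube offcut, closed on top, hollow end to end, 110 mm long, 40 mm wide, 40 mm high, wall 5 mm. Pinch it across its 40 mm width; the point is 20 mm above its underside, x along its length, y across, z up. Plain bare steel, 0.3 to 0.8 kg. It lies on the bench to the right of the box (robot's right).
- channel_a_mid (a point): centre of a open steel channel (U section, the open side up) 110 mm long, 50 mm wide, 40 mm high, wall 6 mm. Pinch it across its 50 mm width; the point is 20 mm above its underside, x along its length, y across, z up. Plain bare steel, 0.3 to 0.8 kg. It lies in a side bay of the box under the lid or, if its kind is the missing one, on the bench by the far right corner of the box.
- channel_b_mid (a point): centre of a open steel channel (U section, the open side up) 110 mm long, 50 mm wide, 40 mm high, wall 6 mm. Pinch it across its 50 mm width; the point is 20 mm above its underside, x along its length, y across, z up. Plain bare steel, 0.3 to 0.8 kg. It lies on the bench to the right of the box (robot's right).
- shaft_a_mid (a point): centre of a flanged steel shaft: a lying round bar 30 mm thick with a square plate 50 by 50 by 8 mm on each end, 110 mm long over all. Pinch the bar between the plates (94 mm apart); the point is 25 mm above its underside, x along its length, y across, z up. Plain bare steel, 0.3 to 0.8 kg. It lies in a side bay of the box under the lid or, if its kind is the missing one, on the bench by the far right corner of the box.
- shaft_b_mid (a point): centre of a flanged steel shaft: a lying round bar 30 mm thick with a square plate 50 by 50 by 8 mm on each end, 110 mm long over all. Pinch the bar between the plates (94 mm apart); the point is 25 mm above its underside, x along its length, y across, z up. Plain bare steel, 0.3 to 0.8 kg. It lies on the bench to the right of the box (robot's right).
- chisel: dark steel cold chisel 135 mm long, 16 mm thick, lying between the box and the loose pieces; origin under its middle, x along it. Leave it.
- flapdisc: dark grinding disc 110 mm across, 12 mm thick, lying flat; origin under its centre. Leave it.
- hammer: hammer 300 mm long with wooden handle lying near the robot on its right, x along the handle to the head; origin at its underside. Leave it.
Not all that is in view belongs to the job. What is shaped like the part that bears tube_b_mid but purple or turquoise is not meant. What is shaped like the part that bears shaft_b_mid but pink or yellow is not meant.

How it is judged:
On the way, in this order (a step that is already met when the one before it is completed fails the run):
1. the dial rests at 10 o'clock (value of joint dial between 0.907198 and 1.1872 rad and velocity of joint dial between -0.15 and 0.15 rad/s), for 0.2 s.
2. the dial rests at 2 o'clock (value of joint dial between -1.1872 and -0.907198 rad and velocity of joint dial between -0.15 and 0.15 rad/s), for 0.2 s.
3. the dial has been turned on left to its stop (within 0.2 rad) and the lid has sprung open (value of joint lid above 1.5 rad and value of joint dial above 1.37 rad), for 0.2 s.
At the end, for the whole second after the job is handed in: Lid open beyond 1.5 rad; the tray holds exactly one tube, one channel and one shaft; one of them rests flat on the floor of the middle bay, within 30 mm of its centre line, right way up within 0.15 rad, its centre at most 6 mm above resting height. Dial numbers were met within 0.14 rad (value of joint lid above 1.5 rad and ((x of tube_a_mid in the frame of box between -0.085 and 0.085 m and y of tube_a_mid in the frame of box between -0.03 and 0.03 m and z of tube_a_mid in the frame of box below 0.026 m and angle between tube_a_mid's own z axis and vertical below 0.15 rad and linear speed of tube_a below 0.03 m/s) or (x of tube_b_mid in the frame of box between -0.085 and 0.085 m and y of tube_b_mid in the frame of box between -0.03 and 0.03 m and z of tube_b_mid in the frame of box below 0.026 m and angle between tube_b_mid's own z axis and vertical below 0.15 rad and linear speed of tube_b below 0.03 m/s) or (x of channel_a_mid in the frame of box between -0.085 and 0.085 m and y of channel_a_mid in the frame of box between -0.03 and 0.03 m and z of channel_a_mid in the frame of box below 0.026 m and angle between channel_a_mid's own z axis and vertical below 0.15 rad and linear speed of channel_a below 0.03 m/s) or (x of channel_b_mid in the frame of box between -0.085 and 0.085 m and y of channel_b_mid in the frame of box between -0.03 and 0.03 m and z of channel_b_mid in the frame of box below 0.026 m and angle between channel_b_mid's own z axis and vertical below 0.15 rad and linear speed of channel_b below 0.03 m/s) or (x of shaft_a_mid in the frame of box between -0.085 and 0.085 m and y of shaft_a_mid in the frame of box between -0.03 and 0.03 m and z of shaft_a_mid in the frame of box below 0.031 m and angle between shaft_a_mid's own z axis and vertical below 0.15 rad and linear speed of shaft_a below 0.03 m/s) or (x of shaft_b_mid in the frame of box between -0.085 and 0.085 m and y of shaft_b_mid in the frame of box between -0.03 and 0.03 m and z of shaft_b_mid in the frame of box below 0.031 m and angle between shaft_b_mid's own z axis and vertical below 0.15 rad and linear speed of shaft_b below 0.03 m/s)) and ((x of tube_a_mid in the frame of box between -0.085 and 0.085 m and y of tube_a_mid in the frame of box between -0.126 and 0.126 m and z of tube_a_mid in the frame of box below 0.06 m) or (x of tube_b_mid in the frame of box between -0.085 and 0.085 m and y of tube_b_mid in the frame of box between -0.126 and 0.126 m and z of tube_b_mid in the frame of box below 0.06 m)) and not ((x of tube_a_mid in the frame of box between -0.085 and 0.085 m and y of tube_a_mid in the frame of box between -0.126 and 0.126 m and z of tube_a_mid in the frame of box below 0.06 m) and (x of tube_b_mid in the frame of box between -0.085 and 0.085 m and y of tube_b_mid in the frame of box between -0.126 and 0.126 m and z of tube_b_mid in the frame of box below 0.06 m)) and ((x of channel_a_mid in the frame of box between -0.085 and 0.085 m and y of channel_a_mid in the frame of box between -0.126 and 0.126 m and z of channel_a_mid in the frame of box below 0.06 m) or (x of channel_b_mid in the frame of box between -0.085 and 0.085 m and y of channel_b_mid in the frame of box between -0.126 and 0.126 m and z of channel_b_mid in the frame of box below 0.06 m)) and not ((x of channel_a_mid in the frame of box between -0.085 and 0.085 m and y of channel_a_mid in the frame of box between -0.126 and 0.126 m and z of channel_a_mid in the frame of box below 0.06 m) and (x of channel_b_mid in the frame of box between -0.085 and 0.085 m and y of channel_b_mid in the frame of box between -0.126 and 0.126 m and z of channel_b_mid in the frame of box below 0.06 m)) and ((x of shaft_a_mid in the frame of box between -0.085 and 0.085 m and y of shaft_a_mid in the frame of box between -0.126 and 0.126 m and z of shaft_a_mid in the frame of box below 0.06 m) or (x of shaft_b_mid in the frame of box between -0.085 and 0.085 m and y of shaft_b_mid in the frame of box between -0.126 and 0.126 m and z of shaft_b_mid in the frame of box below 0.06 m)) and not ((x of shaft_a_mid in the frame of box between -0.085 and 0.085 m and y of shaft_a_mid in the frame of box between -0.126 and 0.126 m and z of shaft_a_mid in the frame of box below 0.06 m) and (x of shaft_b_mid in the frame of box between -0.085 and 0.085 m and y of shaft_b_mid in the frame of box between -0.126 and 0.126 m and z of shaft_b_mid in the frame of box below 0.06 m))); the robot touches nothing.
It fails at once if the chisel is pushed more than 40 mm (distance of chisel from where it was at the start of the episode above 0.04 m).
It fails at once if the grinding disc is pushed more than 40 mm (distance of flapdisc from where it was at the start of the episode above 0.04 m).
It fails at once if the hammer is pushed more than 40 mm (distance of hammer from where it was at the start of the episode above 0.04 m).
It fails at once if a piece is dropped or thrown into the box (faster than 0.7 m/s inside it) (((x of tube_a_mid in the frame of box between -0.085 and 0.085 m and y of tube_a_mid in the frame of box between -0.126 and 0.126 m and z of tube_a_mid in the frame of box below 0.06 m) and linear speed of tube_a above 0.7 m/s) or ((x of tube_b_mid in the frame of box between -0.085 and 0.085 m and y of tube_b_mid in the frame of box between -0.126 and 0.126 m and z of tube_b_mid in the frame of box below 0.06 m) and linear speed of tube_b above 0.7 m/s) or ((x of channel_a_mid in the frame of box between -0.085 and 0.085 m and y of channel_a_mid in the frame of box between -0.126 and 0.126 m and z of channel_a_mid in the frame of box below 0.06 m) and linear speed of channel_a above 0.7 m/s) or ((x of channel_b_mid in the frame of box between -0.085 and 0.085 m and y of channel_b_mid in the frame of box between -0.126 and 0.126 m and z of channel_b_mid in the frame of box below 0.06 m) and linear speed of channel_b above 0.7 m/s) or ((x of shaft_a_mid in the frame of box between -0.085 and 0.085 m and y of shaft_a_mid in the frame of box between -0.126 and 0.126 m and z of shaft_a_mid in the frame of box below 0.06 m) and linear speed of shaft_a above 0.7 m/s) or ((x of shaft_b_mid in the frame of box between -0.085 and 0.085 m and y of shaft_b_mid in the frame of box between -0.126 and 0.126 m and z of shaft_b_mid in the frame of box below 0.06 m) and linear speed of shaft_b above 0.7 m/s)).
It also fails if it takes over 72 s, if anything falls off the work surface, if the arm or the gripper's body presses on something with over 40 N, if the wrist force passes 120 N, or if a joint passes its speed limit or range.

### The arm

A 7-joint arm with a two-finger parallel gripper is mounted at the origin on the work surface. World frame = base frame: x ahead of the robot, y to its left, z up, the work surface at z = 0. Lengths are in m, angles in rad, forces in N, time in s.
With the tool pointing down it reaches from about 0.4 to 0.85 m from the base axis. Payload 4.4 kg.
Tool frame: the origin (TCP) lies midway between the tips of the shut fingers; the grasp point (between the pads) lies 19 mm behind it; z points along the fingers, y is the direction in which the jaws open and shut (so a half turn about z gives the same grasp; the last joint's range is limited). The gripper opens to 94 mm and grips with 3 to 60 N. Pads are 16 mm wide; open, the fingers measure 119 mm over their backs; the gripper's body (75 mm by 177 mm) begins 78 mm behind the grasp point.
Start: joints at [1.073, 0.628, 0.038, 1.517, -0.027, 0.996, -0.02], TCP at [0.272, -0.59, 0.205] pointing down, gripper open.
Joint ranges: [-3.06, 3.06], [-0.37, 2.12], [-1.25, 1.32], [0.18, 2.47], [-1.1, 4.24], [0.23, 1.98], [-2.94, 2.94]. Speed limits (rad/s): [2.57, 2.57, 3.14, 3.14, 3.14, 3.14, 3.14].

### API

Orientations are given as a rotation vector (axis times angle).
In Python, from plant import sensors, optics, order gives the robot as it stands.
- The arm moves only by the shell command python3 -m handwheel 'ROWS' [FORCE]. ROWS is JSON, a list of rows, each a list of 3 entries, a list of its own where there are three numbers: the shift along the tool's x, y, z each as a share of 0.3 m, from -1 to 1, then the turn, a rotation vector about the tool's x, y, z each as a share of 180 degrees, from -1 to 1, then the finger opening in mm, from 0 to 94. A call has 1 to 10 rows; each row is the pose to reach, as a shift and turn from the pose commanded when the call began, along the tool's axes at that moment, turning the shorter way round; what a row does not reach only later rows make up. A row lasts 1/10 s, in which the tool goes at most 50 mm and 8.59 degrees, less where a joint would pass 70% of its speed; a pose out of reach is approached as far as the arm can. A call with a number of a shift or a turn outside -1 to 1 is refused whole. A call with a gripper value outside its range is refused whole. The fingers move at their own pace and stop on an object; FORCE is the grip in N (left out, the last holds). Time passes only in rows, so rows that repeat a pose let the fingers close. It gives the time, the measured TCP pose, the force and the opening at its end, in the units of the state.
- sensors.sense(): the state, without advancing time (a new reading comes with each control period).
- optics.snapshot(name): name is "scene" or "top" or "wrist"; returns the picture (400x640x3 uint8, red, green, blue); there is no depth.
- optics.camera_model(name): a dict with "fov_y" (degrees; the focal length in pixels is half the picture's height over the tangent of half this angle, whatever the lens; pixels are square), "cx", "cy" (the principal point, pixels), "R" (3x3) and "t" (3): a world point X has camera coordinates R X + t. Camera axes: x right, y down, z forward; pixel columns grow to the right and rows downward; lengths in m; the calibration is good to about 2 mm. A picture is of the moment at which its call begins: read the wrist's pose just before it. camera_model takes no time and is no camera call; for the wrist camera it gives the pose at the moment of the call.
- order.job_done(): hands the job in, once; it reports no verdict.
The state is a dict: "time": time; "joint_positions": joint angles; "joint_velocities": joint speeds; "joint_torque": joint torques, N m; "eef_pos": TCP position; "ee_rot": TCP orientation; "contact_force": force on the tool from outside, world axes, zero at the start; "wrist_torque": the same for the moment, N m; "gripper_width": opening from 0.0 (shut) to 1.0 (fully open).
Only numpy, scipy, OpenCV 4.12 (cv2) and the standard library are available. Lean on these libraries where they do the work, as an engineer would, in place of code of your own. Each camera call takes 0.05 s, during which the arm holds its last target.

## Working session

There is one attempt and no reset: what is moved stays moved. The work goes in short steps, Python scripts to look and compute and a shell command to move; the robot and the scene stay as the last step left them, time stands still between calls to the robot, and variables do not carry over. Pictures are saved under pics/ and viewed, and the job is handed in when it is done.

```bash
ls; mkdir -p pics
python3 - <<'E'
from plant import sensors, optics, order
import cv2
print(sensors.sense())
for n in ["scene","top","wrist"]:
    m=optics.camera_model(n); print(n,m)
    cv2.imwrite(f"pics/a_{n}.png",optics.snapshot(n)[:,:,::-1])
E
```

```text
pics
{'time': 0.0, 'joint_positions': array([ 1.07323261,  0.62931827,  0.03844573,  1.51832723, -0.0270086 ,
        0.99630569, -0.01999775]), 'joint_velocities': array([ 0.0010306 , -0.00279735,  0.00050338,  0.00111066, -0.00022901,
       -0.0015602 , -0.00143192]), 'joint_torque': array([ 6.08819414e-05, -5.49723709e+01,  1.14333060e+00, -1.86633986e+01,
       -5.23289235e-02,  2.35953700e-02,  1.28443867e-04]), 'eef_pos': array([ 0.27176297, -0.58974616,  0.20458529]), 'ee_rot': array([-3.06691863e+00, -6.72565779e-01,  6.45070208e-04]), 'contact_force': array([ 0.66557624,  0.18823986, -0.6217368 ]), 'wrist_torque': array([0.02441593, 0.03702615, 0.03532184]), 'gripper_width': 1.0016553488523947}
scene {'fov_y': 53.75668768438819, 'cx': 314.9822871260908, 'cy': 193.72983977854216, 'R': array([[-0.47515035,  0.87985554, -0.00929359],
       [ 0.71745584,  0.3812914 , -0.58298712],
       [-0.50940088, -0.28367428, -0.81242824]]), 't': array([ 0.43624871, -0.25659413,  1.41286271])}
top {'fov_y': 53.62430722150287, 'cx': 327.8885835130269, 'cy': 199.57190106102698, 'R': array([[-0.03954262, -0.99921417, -0.002726  ],
       [-0.97716073,  0.03923965, -0.20884722],
       [ 0.20879006, -0.00559462, -0.97794448]]), 't': array([-0.16735823,  0.56928932,  1.00537183])}
wrist {'fov_y': 59.42170560657264, 'cx': 328.65748657740704, 'cy': 191.71931421848396, 'R': array([[ 0.41865681, -0.90814247, -0.00192906],
       [-0.87203465, -0.4026022 ,  0.27832902],
       [-0.25353905, -0.11484213, -0.96048385]]), 't': array([-0.64792481, -0.029679  ,  0.39318311])}
```

View pics/a_scene.png

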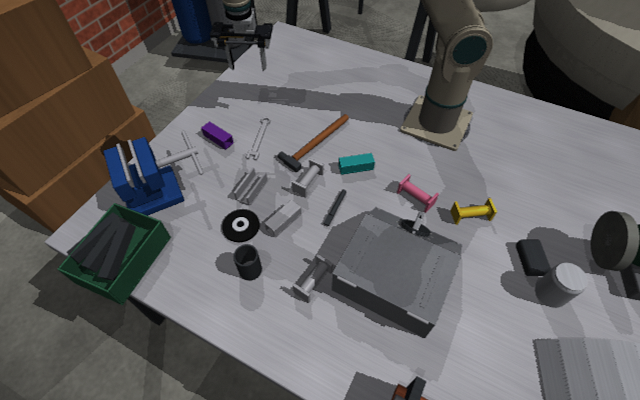

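View pics/a_top.png

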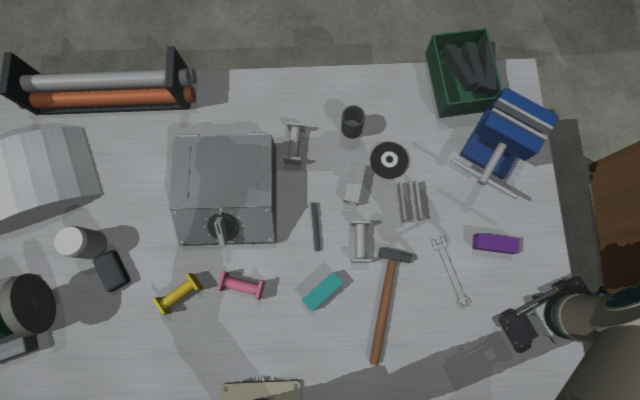

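View pics/a_wrist.png

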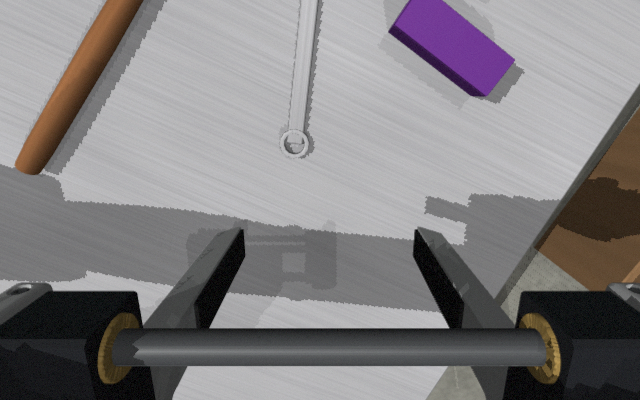

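```bash
cat > h.py <<'E'
import numpy as np, cv2
from plant import sensors, optics, order
from scipy.spatial.transform import Rotation as R
def ray(m,u,v):
    f=200/np.tan(np.radians(m['fov_y'])/2)
    d=np.array([(u-m['cx'])/f,(v-m['cy'])/f,1.])
    Rm=np.array(m['R']);t=np.array(m['t'])
    return -Rm.T@t, Rm.T@d
def onz(m,u,v,z):
    c,d=ray(m,u,v); return c+d*(z-c[2])/d[2]
def proj(m,X):
    f=200/np.tan(np.radians(m['fov_y'])/2)
    p=np.array(m['R'])@np.array(X)+m['t']; return m['cx']+f*p[0]/p[2],m['cy']+f*p[1]/p[2]
def tri(m1,p1,m2,p2):
    a,d=ray(m1,*p1);b,e=ray(m2,*p2)
    s=np.linalg.lstsq(np.c_[d,-e],b-a,rcond=None)[0]
    return (a+d*s[0]+b+e*s[1])/2, np.linalg.norm(a+d*s[0]-b-e*s[1])
E
python3 - <<'E'
import cv2
a=cv2.imread('pics/a_top.png');b=cv2.imread('pics/a_scene.png')
cv2.imwrite('pics/b1.png',cv2.resize(a[125:265,160:300],None,fx=4,fy=4,interpolation=cv2.INTER_CUBIC))
cv2.imwrite('pics/b2.png',cv2.resize(a[115:265,280:430],None,fx=4,fy=4,interpolation=cv2.INTER_CUBIC))
cv2.imwrite('pics/b3.png',cv2.resize(b[190:340,280:480],None,fx=4,fy=4,interpolation=cv2.INTER_CUBIC))
E
```

```text
(no output)
```

View pics/b1.png

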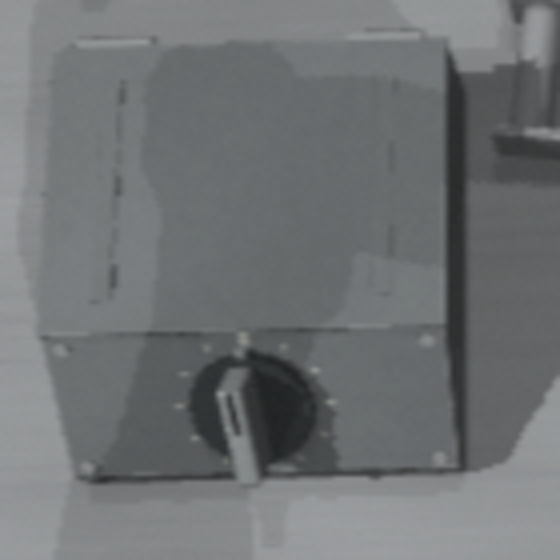

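View pics/b2.png

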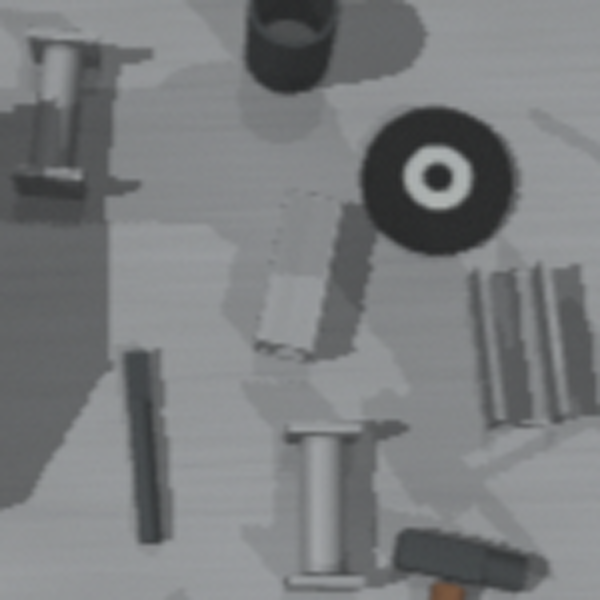

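View pics/b3.png

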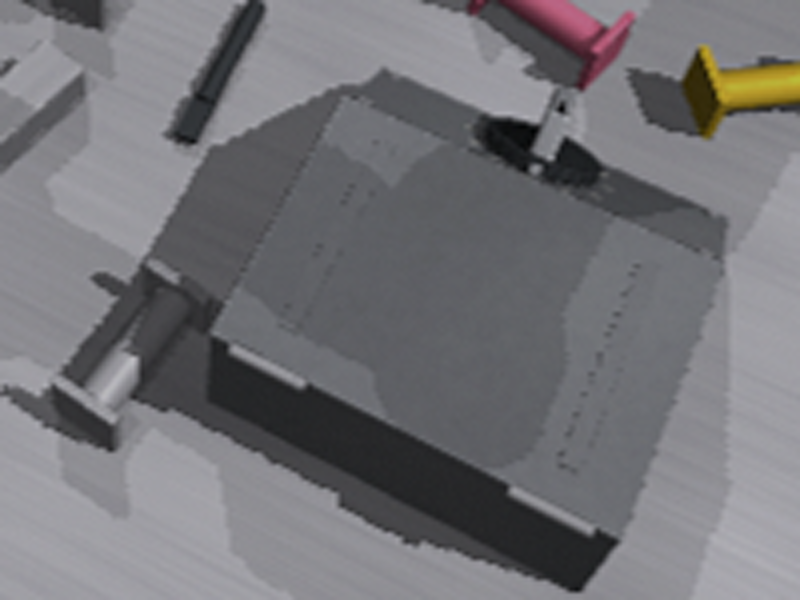

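Run:
```python
from h import *
mt=optics.camera_model('top');ms=optics.camera_model('scene')
T={'FL':(38,337),'FR':(445,325),'BL':(60,45),'BR':(445,38)}
S={'FR':(345,97),'BR':(213,335),'BL':(618,540),'FL':(722,258)}
mod={'FL':(-.106,.130),'FR':(-.106,-.130),'BL':(.090,.130),'BR':(.090,-.130)}
A=[];B=[]
for k in T:
    p=(160+T[k][0]/4,125+T[k][1]/4);q=(280+S[k][0]/4,190+S[k][1]/4)
    X,e=tri(mt,p,ms,q); print(k,X,e,onz(mt,*p,.107),onz(ms,*q,.107))
    A.append(mod[k]);B.append((onz(mt,*p,.107)[:2]+onz(ms,*q,.107)[:2])/2)
A=np.array(A);B=np.array(B)
a=A-A.mean(0);b=B-B.mean(0)
th=np.arctan2((a[:,0]*b[:,1]-a[:,1]*b[:,0]).sum(),(a*b).sum())
Rm=np.array([[np.cos(th),-np.sin(th)],[np.sin(th),np.cos(th)]])
t=B.mean(0)-Rm@A.mean(0)
print(th,t,(A@Rm.T+t-B))
def bw(x,y,z): return np.r_[Rm@[x,y]+t,z]
im=cv2.imread('pics/a_top.png');im=cv2.resize(im,None,fx=4,fy=4,interpolation=cv2.INTER_CUBIC)
im2=cv2.imread('pics/a_scene.png');im2=cv2.resize(im2,None,fx=4,fy=4,interpolation=cv2.INTER_CUBIC)
c,s=np.cos(np.radians(40)),np.sin(np.radians(40))
def face(x,y,z): return bw(-.147+x*c-z*s, y, .070+x*s+z*c)
pts=[face(.046*np.cos(k*np.pi/6),.046*np.sin(k*np.pi/6),0) for k in range(12)]+[face(0,0,.045),bw(-.189,.13,.034),bw(-.189,-.13,.034)]+[bw(*mod[k],.106) for k in mod]
pa=[face(.036*np.cos(an),.036*np.sin(an),.045) for an in np.arange(0,6.28,.2)]
for m,i in((mt,im),(ms,im2)):
  for p in pts:
    u,v=proj(m,p); cv2.circle(i,(int(u*4+2),int(v*4+2)),3,(0,0,255),1)
  for p in pa:
    u,v=proj(m,p); cv2.circle(i,(int(u*4+2),int(v*4+2)),1,(0,255,0),-1)
cv2.imwrite('pics/c1.png',im[500:1060,640:1200]);cv2.imwrite('pics/c2.png',im2[760:1360,1120:1920])
```

```text
FL [0.54328099 0.2145298  0.10787496] 0.003094764188309541 [0.54306748 0.21646228 0.107     ] [0.54350584 0.21318087 0.107     ]
FR [ 0.54161766 -0.04398289  0.10244391] 0.0014302331665003852 [ 0.54045275 -0.04395108  0.107     ] [ 0.54478065 -0.04383516  0.107     ]
BL [0.74204598 0.21213564 0.10376415] 0.0006494152622602571 [0.74081602 0.21052463 0.107     ] [0.74323912 0.21208992 0.107     ]
BR [ 0.73763284 -0.04525541  0.10143353] 0.00041917129817374316 [ 0.73534156 -0.04583353  0.107     ] [ 0.74001479 -0.04446107  0.107     ]
-0.01060757522001553 [0.64940183 0.08418725] [[ 0.00150009  0.00048274]
 [-0.00058787 -0.00078794]
 [-0.00125185  0.00191799]
 [ 0.00033963 -0.0016128 ]]
```

View pics/c1.png

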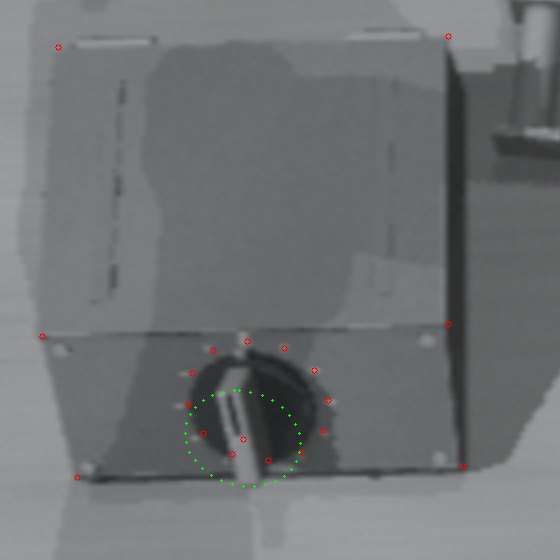

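View pics/c2.png

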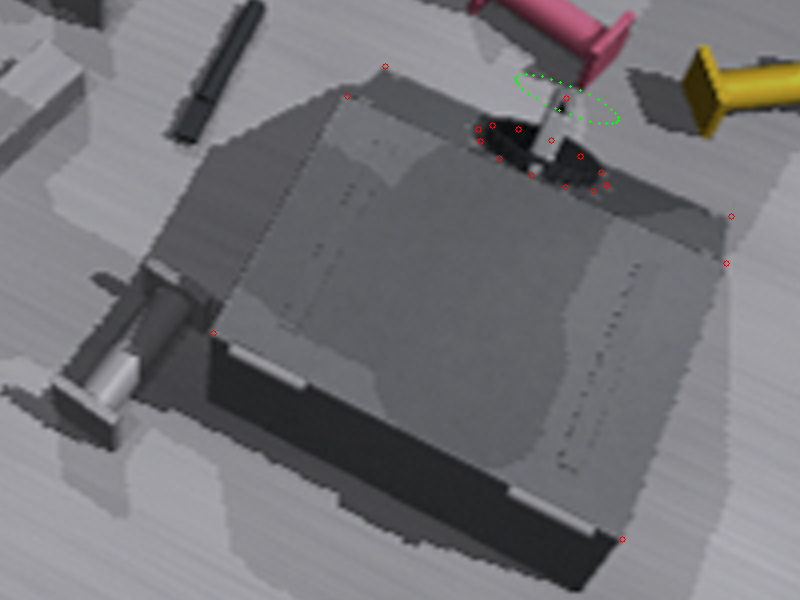

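```bash
cat >> h.py <<'E'
TH=-0.0106; BT=np.array([0.6494,0.0842])
def bw(x,y,z): return np.r_[np.array([[np.cos(TH),-np.sin(TH)],[np.sin(TH),np.cos(TH)]])@[x,y]+BT,z]
_c,_s=np.cos(np.radians(40)),np.sin(np.radians(40))
def facep(x,y,z): return bw(-.147+x*_c-z*_s, y, .070+x*_s+z*_c)
FZ=(R.from_euler('z',TH)).apply([-_s,0,_c]); FX=(R.from_euler('z',TH)).apply([_c,0,_s]); FY=np.cross(FZ,FX)
def dialR(phi):
    return R.from_matrix(np.c_[FX*np.cos(phi)+FY*np.sin(phi), FX*np.sin(phi)-FY*np.cos(phi), -FZ])
def go(p,Rt=None,s=None):
    s=s or sensors.sense(); R0=R.from_rotvec(s['ee_rot'])
    Rt=Rt or R0
    d=R0.inv().apply(np.array(p)-s['eef_pos']); t=(R0.inv()*Rt).as_rotvec()
    print('shift',np.round(d/.3,4),'turn',np.round(t/np.pi,4),'| m',np.round(np.linalg.norm(d),3),'deg',round(np.degrees(np.linalg.norm(t)),1))
E
python3 - <<'E'
from h import *
print(FX,FY,FZ)
go([.40,-.3,.35]); 
go([.40,-.3,.35],R.from_euler('z',-.9)*dialR(.13))
go([.41,.085,.25],dialR(.13))
E
```

```text
[ 0.76600141 -0.00811992  0.64278761] [ 1.05998015e-02  9.99943821e-01 -8.67361738e-19] [-0.6427515   0.00681342  0.76604444]
shift [ 0.7923 -0.6995 -0.4831] turn [0. 0. 0.] | m 0.349 deg 0.0
shift [ 0.7923 -0.6995 -0.4831] turn [-0.1588  0.1751  0.3692] | m 0.349 deg 78.9
shift [ 1.3596 -1.8506 -0.1481] turn [-0.0634  0.2141  0.0952] | m 0.69 deg 43.7
```

```bash
python3 -m handwheel '[[[0.1,-0.1,-0.4],[0,0,0],94],[[0.4,-0.35,-0.48],[0,0,0],94],[[0.6,-0.5,-0.48],[0,0,0],94],[[0.79,-0.70,-0.48],[0,0,0],94],[[0.79,-0.70,-0.48],[0,0,0],94],[[0.79,-0.70,-0.48],[0,0,0],94],[[0.79,-0.70,-0.48],[0,0,0],94],[[0.79,-0.70,-0.48],[0,0,0],94]]'
python3 - <<'E'
from h import *
s=sensors.sense();print(s['joint_positions'])
go([.41,.085,.30],dialR(.13))
E
```

```text
time: 0.95
eef_pos: [0.4021, -0.2953, 0.3507]
ee_rot: [-3.065, -0.684, -0.005]
contact_force: [1.2, -0.8, 0.3]
gripper_width: 1.001
[ 0.60157334  0.26427171 -0.02940234  1.70812668  0.00547802  1.16787514
 -0.56087229]
shift [ 0.5621 -1.1362  0.1709] turn [-0.0639  0.2129  0.0974] | m 0.384 deg 43.7
```

```bash
python3 -m handwheel '[[[0.08,-0.16,0],[0,0,0],94],[[0.15,-0.3,0],[0,0.02,0.02],94],[[0.25,-0.45,0],[-0.02,0.06,0.04],94],[[0.3,-0.6,0.05],[-0.03,0.1,0.05],94],[[0.4,-0.75,0.08],[-0.04,0.14,0.07],94],[[0.45,-0.9,0.1],[-0.05,0.18,0.08],94],[[0.5,-1,0.12],[-0.06,0.213,0.097],94],[[0.5,-1,0.12],[-0.064,0.213,0.097],94],[[0.5,-1,0.12],[-0.064,0.213,0.097],94],[[0.5,-1,0.12],[-0.064,0.213,0.097],94]]'
python3 - <<'E'
from h import *
s=sensors.sense();print(s['joint_positions'])
go(facep(0,0,.15),dialR(.13))
m=optics.camera_model('wrist')
cv2.imwrite('pics/w1.png',optics.snapshot('wrist')[:,:,::-1])
E
```

```text
time: 1.95
eef_pos: [0.4228, 0.039, 0.331]
ee_rot: [2.909, 0.166, 1.018]
contact_force: [-0.4, -0.1, 0.2]
gripper_width: 0.996
[ 1.04317046 -0.28857355 -1.03719553  2.46736494 -0.96583728  0.23328809
 -0.63518055]
shift [-0.3257 -0.2054  0.3425] turn [ 0.0022  0.0078 -0.0005] | m 0.155 deg 1.5
```

View pics/w1.png

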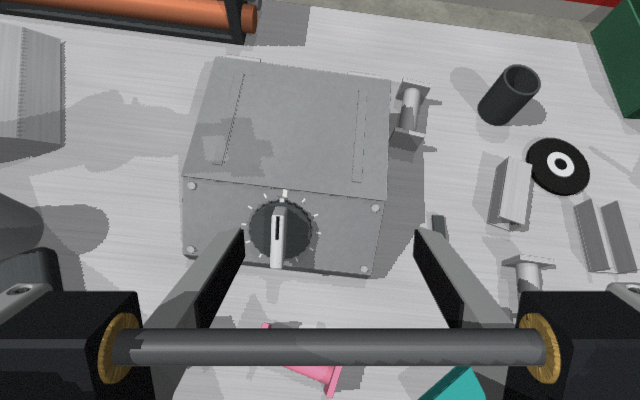

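Run:
```python
from h import *
m=optics.camera_model('wrist')
im=cv2.imread('pics/w1.png');im=cv2.resize(im,None,fx=4,fy=4,interpolation=cv2.INTER_CUBIC)
for k in range(12):
    u,v=proj(m,facep(.05*np.cos(k*np.pi/6),.05*np.sin(k*np.pi/6),0));cv2.circle(im,(int(u*4+2),int(v*4+2)),3,(0,0,255),1)
for p in [bw(-.189,.13,.034),bw(-.189,-.13,.034),bw(-.106,-.13,.106),bw(-.106,.13,.106)]:
    u,v=proj(m,p);cv2.circle(im,(int(u*4+2),int(v*4+2)),3,(255,0,255),1)
for a in np.arange(0,6.28,.1):
    u,v=proj(m,facep(.036*np.cos(a),.036*np.sin(a),.045));cv2.circle(im,(int(u*4+2),int(v*4+2)),1,(0,255,0),-1)
for p in [facep(0,0,.045),facep(.036*np.cos(.1),.036*np.sin(.1),.045),facep(-.036*np.cos(.1),-.036*np.sin(.1),.045)]:
    u,v=proj(m,p);cv2.circle(im,(int(u*4+2),int(v*4+2)),3,(255,0,0),1)
cv2.imwrite('pics/w1b.png',im[620:1140,720:1520])
```

```text
(no output)
```

View pics/w1b.png

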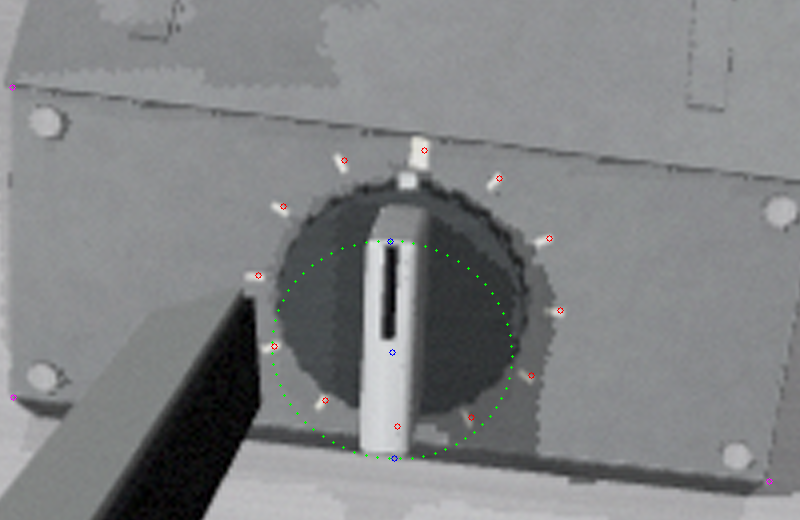

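```bash
sed -i 's/BT=np.array(\[0.6494,0.0842\])/BT=np.array([0.6494,0.0854])/' h.py
python3 - <<'E'
from h import *
go(facep(0,0,.12),dialR(.06))
E
```

```text
shift [-0.3217 -0.2096  0.4407] turn [0.0029 0.008  0.0221] | m 0.175 deg 4.3
```

```bash
python3 -m handwheel '[[[-0.1,-0.07,0.14],[0,0,0],60],[[-0.2,-0.14,0.28],[0,0,0.01],60],[[-0.32,-0.21,0.44],[0.003,0.008,0.022],60],[[-0.32,-0.21,0.44],[0.003,0.008,0.022],60],[[-0.32,-0.21,0.44],[0.003,0.008,0.022],60],[[-0.32,-0.21,0.44],[0.003,0.008,0.022],60]]'
python3 - <<'E'
from h import *
s=sensors.sense();print(s['joint_positions'])
go(facep(0,0,.12),dialR(.06))
E
```

```text
time: 2.6
eef_pos: [0.4231, 0.0846, 0.3173]
ee_rot: [2.948, 0.073, 1.021]
contact_force: [0.5, 0.8, -0.8]
gripper_width: 0.642
[ 1.15437804 -0.34469003 -1.24483091  2.46661049 -1.09840427  0.2332883
 -0.69218887]
shift [-0.3136 -0.0283  0.4112] turn [-0.0014  0.0099 -0.0002] | m 0.155 deg 1.8
```

```bash
cat > kin.py <<'E'
import numpy as np
from scipy.spatial.transform import Rotation as R
from scipy.optimize import least_squares
S=[([1.07323261,0.62931827,0.03844573,1.51832723,-0.0270086,0.99630569,-0.01999775],[0.27176297,-0.58974616,0.20458529],[-3.06691863,-.672565779,.000645]),
([0.60157334,0.26427171,-0.02940234,1.70812668,0.00547802,1.16787514,-0.56087229],[0.4021,-0.2953,0.3507],[-3.065,-.684,-.005]),
([1.04317046,-0.28857355,-1.03719553,2.46736494,-0.96583728,0.23328809,-0.63518055],[0.4228,0.039,0.331],[2.909,.166,1.018]),
([1.15437804,-0.34469003,-1.24483091,2.46661049,-1.09840427,0.2332883,-0.69218887],[0.4231,0.0846,0.3173],[2.948,.073,1.021])]
def rz(a):return R.from_euler('z',a)
def ry(a):return R.from_euler('y',a)
def fk(q,P,sg,full=False):
    d1,L1,a1,b1,L2,a2,b2,L3=P
    r=rz(sg[0]*q[0]);p=np.array([0,0,d1]);pts=[p.copy()]
    r=r*ry(q[1]);r=r*rz(sg[1]*q[2]);p=p+r.apply([a1,0,L1]);pts.append(p.copy())
    r=r*ry(q[3]);r=r*rz(sg[2]*q[4]);p=p+r.apply([b1,0,L2]);pts.append(p.copy())
    r=r*ry(q[5]);p=p+r.apply([a2,0,b2]);pts.append(p.copy())
    r=r*rz(sg[3]*q[6]);p=p+r.apply([0,0,L3]);pts.append(p.copy())
    r=r*rz(np.pi/2)
    return (p,r,pts) if full else (p,r)
P0=[.33,.4,0,0,.4,0,0,.2]
if __name__=='__main__':
    import itertools
    best=None
    for sg in itertools.product([1,-1],repeat=4):
        e=[np.linalg.norm((fk(q,P0,sg)[1].inv()*R.from_rotvec(w)).as_rotvec()) for q,_,w in S]
        if max(e)<.3: print(sg,e)
        def f(P): return np.concatenate([fk(q,P,sg)[0]-np.array(p) for q,p,_ in S]+[(np.array(P)-P0)*1e-3])
        if max(e)<.3:
            s=least_squares(f,P0);print(np.round(s.x,4),np.abs(f(s.x)[:12]).max())
E
python3 kin.py
```

```text
(-1, -1, -1, -1) [np.float64(4.567854854155048e-08), np.float64(0.0005369311588304101), np.float64(0.00045095252448473376), np.float64(0.0005210937836586648)]
[ 0.2824  0.5425  0.022  -0.0294  0.3464 -0.0052  0.0702  0.2702] 0.024199326779034913
```

```bash
sed -i 's/r=r\*ry(q\[3\]);r=r\*rz(sg\[2\]\*q\[4\]);p=p+r.apply(\[b1,0,L2\])/r=r*ry(q[3]);p=p+r.apply([b1,0,L2]);r=r*rz(sg[2]*q[4])/' kin.py; python3 kin.py
```

```text
(-1, -1, -1, -1) [np.float64(4.567854854155048e-08), np.float64(0.0005369311588304101), np.float64(0.00045095252448473376), np.float64(0.0005210937836586648)]
[ 0.3782  0.5635 -0.015   0.0338  0.3976 -0.0142  0.0957  0.2956] 0.02383469225284307
```

```bash
cat > kin2.py <<'E'
from kin import *
sg=(-1,-1,-1,-1)
def fk2(q,P):
    d1,y1,a1,L1,y2,b1,L2,y3,a2,L3=P
    r=rz(-q[0])*ry(q[1]);p=np.array([0,0,d1])+r.apply([0,y1,0]);pts=[p]
    r=r*rz(-q[2]);p=p+r.apply([a1,y2,L1]);pts.append(p);r=r*ry(q[3]);p=p+r.apply([b1,0,L2]);r=r*rz(-q[4]);p=p+r.apply([0,y3,0]);pts.append(p)
    r=r*ry(q[5]);p=p+r.apply([a2,0,L3]);pts.append(p)
    return p,r*rz(-q[6])*rz(np.pi/2),pts
P0=np.array([.33,0,0,.4,0,0,.4,0,0,.3])
def fit(S):
    def f(P): return np.concatenate([fk2(q,P)[0]-np.array(p) for q,p,_ in S]+[(np.array(P)-P0)*1e-3])
    s=least_squares(f,P0);return s.x,np.abs(f(s.x)[:3*len(S)]).max()
if __name__=='__main__':
    print(*fit(S))
E
python3 kin2.py
```

```text
[ 3.35923711e-01 -1.17217412e-02  3.39379150e-06  5.58862308e-01
 -1.63367619e-02 -1.64186903e-04  3.82225448e-01  1.49378510e-05
  4.03203214e-05  3.75347363e-01] 6.357758924380175e-06
```

```bash
cat > ik.py <<'E'
from kin2 import *
from h import *
P=fit(S)[0]
lo=np.array([-3.06,-.37,-1.25,.18,-1.1,.23,-2.94]);hi=np.array([3.06,2.12,1.32,2.47,4.24,1.98,2.94])
def err(q,p,Rt):
    a,r,_=fk2(q,P); return np.r_[a-p,(r.inv()*Rt).as_rotvec()*.3]
def ik(p,Rt,q0,w=0.0):
    s=least_squares(lambda q:np.r_[err(q,p,Rt),w*(q-q0)],np.clip(q0,lo+1e-6,hi-1e-6),bounds=(lo,hi))
    return s.x,np.linalg.norm(err(s.x,p,Rt))
E
python3 - <<'E'
from ik import *
rng=np.random.default_rng(0)
for phi in (.06,1.55,-1.05):
  for zz in (.018,.10):
    sol=[]
    for i in range(60):
        q,e=ik(facep(0,0,zz),dialR(phi),rng.uniform(lo,hi))
        if e<1e-4: sol.append(q)
    print(phi,zz,len(sol)); 
    for q in sorted(sol,key=lambda q:-np.min(np.minimum(q-lo,hi-q)))[:5]: print('  ',np.round(q,2),round(np.min(np.minimum(q-lo,hi-q)),2))
E
```

```text
0.06 0.018 0
0.06 0.1 0
1.55 0.018 0
1.55 0.1 0
-1.05 0.018 0
-1.05 0.1 0
```

Run:
```python
from ik import *
rng=np.random.default_rng(0)
q,e=ik(np.array(S[0][1]),R.from_rotvec(S[0][2]),np.array(S[1][0]));print(q,e)
for phi in (.06,):
  for zz in (.018,.10,.2):
    sol=[]
    for i in range(40):
        sol.append(ik(facep(0,0,zz),dialR(phi),rng.uniform(lo,hi)))
    sol.sort(key=lambda x:x[1])
    for q,e in sol[:3]: print(zz,np.round(q,2),round(e,4),fk2(q,P)[0]-facep(0,0,zz))
```

```text
[ 1.07608088  0.62924146  0.03360703  1.5182254  -0.02361611  0.99636197
 -0.02291217] 5.643730668945708e-09
0.018 [ 0.3   0.98 -1.25  2.47  1.9   1.3   2.5 ] 0.0513 [0.03027531 0.01149746 0.00653824]
0.018 [ 0.3   0.98 -1.25  2.47  1.9   1.3   2.5 ] 0.0513 [0.03027536 0.01149733 0.00653827]
0.018 [ 0.3   0.98 -1.25  2.47  1.9   1.3   2.5 ] 0.0513 [0.03027536 0.0114973  0.00653829]
0.1 [ 0.3   0.65 -1.25  2.47  1.64  1.03  2.57] 0.0675 [0.03433481 0.01608896 0.01842099]
0.1 [ 0.3   0.65 -1.25  2.47  1.64  1.03  2.57] 0.0675 [0.03433447 0.01609003 0.0184207 ]
0.1 [ 0.3   0.65 -1.25  2.47  1.64  1.03  2.57] 0.0675 [0.03433446 0.01609004 0.01842069]
0.2 [ 0.43  0.18 -1.25  2.47  1.22  0.64  2.92] 0.0689 [0.02691384 0.01714732 0.0308178 ]
0.2 [ 0.43  0.18 -1.25  2.47  1.22  0.64  2.92] 0.0689 [0.02691423 0.01714606 0.03081817]
0.2 [ 0.43  0.18 -1.25  2.47  1.22  0.64  2.92] 0.0689 [0.02691382 0.01714739 0.03081777]
```

```bash
cat > log.py <<'E'
import json,os
from plant import sensors
s=sensors.sense();d=json.load(open('log.json')) if os.path.exists('log.json') else []
d.append([list(map(float,s[k])) for k in('joint_positions','eef_pos','ee_rot')]);json.dump(d,open('log.json','w'))
import numpy as np
print(np.round(s['joint_positions'],3),np.round(s['eef_pos'],4),np.round(s['contact_force'],1))
E
python3 log.py
python3 - <<'E'
from h import *
go([.46,0.05,.34],R.from_matrix(np.c_[[0.,1,0],[1,0,0],[0,0,-1]]))
go([.46,0.05,.34],R.from_matrix(np.c_[[1,0,0.],[0,-1,0],[0,0,-1]]))
E
```

```text
[ 1.154 -0.345 -1.245  2.467 -1.098  0.233 -0.692] [0.4231 0.0846 0.3173] [ 0.5  0.8 -0.8]
shift [0.1374 0.1224 0.0169] turn [ 0.1702 -0.1598 -0.4646] | m 0.055 deg 93.6
shift [0.1374 0.1224 0.0169] turn [ 0.0066 -0.2122  0.0152] | m 0.055 deg 38.3
```

```bash
python3 -m handwheel '[[[0.07,0.06,0],[0,-0.05,0],60],[[0.13,0.12,0],[0,-0.1,0],60],[[0.13,0.12,0],[0,-0.1,0],60],[[0.13,0.12,0],[0,-0.1,0],60]]' >/dev/null; python3 log.py
python3 -m handwheel '[[[0.07,0.06,0],[0,-0.05,0],60],[[0.13,0.12,0],[0,-0.11,0],60],[[0.13,0.12,0],[0,-0.11,0],60],[[0.13,0.12,0],[0,-0.11,0],60]]' >/dev/null; python3 log.py
python3 -m handwheel '[[[0.2,0,0.1],[0.05,0,0.05],60],[[0.4,0,0.1],[0.1,0,0.1],60],[[0.4,0,0.1],[0.1,0,0.1],60],[[0.4,0,0.1],[0.1,0,0.1],60]]' >/dev/null; python3 log.py
cat >> kin2.py <<'E'
    import json
    D=[(a,b,c) for a,b,c in json.load(open('log.json'))]
    print([np.round(fk2(q,fit(S)[0])[0]-np.array(p),4) for q,p,_ in D])
    print(*fit(S[:1]+S[1:2]+D))
E
python3 kin2.py
```

```text
[ 1.469 -0.373 -1.244  2.122 -0.562  0.823 -1.029] [0.4272 0.0423 0.3653] [ 0.3  0.6 -0.8]
[ 1.636 -0.373 -1.246  1.899 -0.377  1.297 -1.043] [0.3582 0.0063 0.4156] [ 0.8  0.3 -0.1]
[ 1.906 -0.373 -1.245  1.909 -0.671  1.448 -1.04 ] [0.3783 0.027  0.4294] [ 0.5 -0.6  0.1]
[ 3.35923711e-01 -1.17217412e-02  3.39379150e-06  5.58862308e-01
 -1.63367619e-02 -1.64186903e-04  3.82225448e-01  1.49378510e-05
  4.03203214e-05  3.75347363e-01] 6.357758924380175e-06
[array([-0.,  0.,  0.]), array([-0.0001,  0.0001,  0.0001]), array([-0.    ,  0.0002,  0.0001]), array([-0.    ,  0.    ,  0.0002])]
[ 3.36307054e-01 -1.15675008e-02  2.88163074e-05  5.59012622e-01
 -1.61475921e-02  1.35675010e-05  3.82163616e-01 -3.34179527e-04
 -7.39999271e-06  3.75723421e-01] 1.165431627253577e-05
```

```bash
cat >> ik.py <<'E'
import json
P=fit(S[:2]+json.load(open('log.json')))[0]
def pinch(phi,g,flip=0,h=.036):
    b=FX*np.cos(phi)+FY*np.sin(phi); y=FX*np.sin(phi)-FY*np.cos(phi)
    z=-FZ*np.cos(g)-b*np.sin(g)
    if flip: y=-y
    x=np.cross(y,z)
    return facep(0,0,h)+.019*z, R.from_matrix(np.c_[x,y,z])
E
python3 - <<'E'
from ik import *
rng=np.random.default_rng(0)
for phi in (1.57,1.047,.5,.06,-.5,-1.047):
  for flip in (0,1):
    out=[]
    for g in np.radians([-75,-60,-45,-30,-20,-10,0,10,20,30,40,50,60,75]):
      p,Rt=pinch(phi,g,flip)
      best=None
      for i in range(14):
        q,e=ik(p,Rt,rng.uniform(lo,hi))
        if e<2e-3:
            mg=np.min(np.minimum(q-lo,hi-q))
            if best is None or mg>best[0]: best=(round(mg,2),list(np.round(q,1)))
      if best: out.append((round(np.degrees(g)),best[0]))
    print(phi,flip,out)
E
```

```text
1.57 0 [(-75, np.float64(0.39)), (-60, np.float64(0.0)), (-45, np.float64(0.03)), (30, np.float64(0.1)), (40, np.float64(0.24)), (50, np.float64(0.39)), (60, np.float64(0.53)), (75, np.float64(0.69))]
1.57 1 [(-75, np.float64(0.21)), (-60, np.float64(0.01)), (-45, np.float64(0.03)), (30, np.float64(0.11)), (40, np.float64(0.24)), (50, np.float64(0.39)), (60, np.float64(0.52)), (75, np.float64(0.66))]
1.047 0 [(-75, np.float64(0.07)), (-60, np.float64(0.04)), (20, np.float64(0.06)), (30, np.float64(0.21)), (40, np.float64(0.37)), (50, np.float64(0.52)), (60, np.float64(0.67)), (75, np.float64(0.7))]
1.047 1 [(-75, np.float64(0.05)), (-60, np.float64(0.04)), (20, np.float64(0.06)), (30, np.float64(0.22)), (40, np.float64(0.37)), (50, np.float64(0.52)), (60, np.float64(0.67)), (75, np.float64(0.71))]
0.5 0 [(20, np.float64(0.05)), (30, np.float64(0.25)), (40, np.float64(0.42)), (50, np.float64(0.58)), (60, np.float64(0.74)), (75, np.float64(0.62))]
0.5 1 [(20, np.float64(0.1)), (30, np.float64(0.27)), (40, np.float64(0.42)), (50, np.float64(0.58)), (60, np.float64(0.74)), (75, np.float6
[... 476 characters left out ...]
p.float64(0.21)), (50, np.float64(0.34)), (60, np.float64(0.61)), (75, np.float64(0.8))]
-0.5 1 [(-75, np.float64(0.34)), (-60, np.float64(0.12)), (20, np.float64(0.03)), (30, np.float64(0.03)), (40, np.float64(0.24)), (50, np.float64(0.37)), (60, np.float64(0.61)), (75, np.float64(0.82))]
-1.047 0 [(-75, np.float64(0.54)), (-60, np.float64(0.33)), (-45, np.float64(0.14)), (30, np.float64(0.03)), (40, np.float64(0.06)), (50, np.float64(0.12)), (60, np.float64(0.35)), (75, np.float64(0.59))]
-1.047 1 [(-75, np.float64(0.54)), (-60, np.float64(0.33)), (-45, np.float64(0.14)), (30, np.float64(0.03)), (40, np.float64(0.07)), (50, np.float64(0.15)), (60, np.float64(0.36)), (75, np.float64(0.36))]
```

Run:
```python
from ik import *
def jac(q):
    J=np.zeros((6,7)); p0,r0,_=fk2(q,P)
    for i in range(7):
        d=q.copy();d[i]+=1e-5;p,r,_=fk2(d,P);J[:3,i]=(p-p0)/1e-5;J[3:,i]=(r*r0.inv()).as_rotvec()/1e-5*.3
    return J
def trace(q,poses):
    worst=9;tr=[]
    for p,Rt in poses:
        q,e=ik(p,Rt,q,w=.003)
        q,e=ik(p,Rt,q,w=.0003)
        mg=np.minimum(q-lo,hi-q);worst=min(worst,mg.min());tr.append((q,e))
    return worst,tr
for flip in (0,1):
 for gd in (40,45,50,55,60):
  g=np.radians(gd)
  for q7 in (-1.5,1.5):
   for q3,q5 in ((0,0),(-.6,0),(.6,0),(0,.8),(.5,1.2),(0,3.1)):
    q0=np.array([-.15,.6,q3,2.2,q5,.6,q7])
    q,e=ik(*pinch(.06,g,flip),q0,w=.001)
    q,e=ik(*pinch(.06,g,flip),q)
    if e>1e-3: continue
    w1,t1=trace(q,[pinch(f,g,flip) for f in np.linspace(.06,1.57,16)])
    w2,t2=trace(q,[pinch(f,g,flip) for f in np.linspace(.06,-1.05,12)])
    em=max(x[1] for x in t1+t2)
    if em<.01: print(flip,gd,q7,(q3,q5),'m %.2f %.2f e %.4f'%(w1,w2,em),np.round(q,2),np.round(t1[-1][0],2),np.round(t2[-1][0],2))
```

```text
0 45 -1.5 (0, 0) m 0.29 0.00 e 0.0000 [-0.31  0.64  0.08  1.99 -0.05  0.6  -1.73] [-1.27  1.05  0.61  2.18  0.92  0.54 -2.07] [ 0.7   0.84 -0.69  2.25 -1.05  0.23 -1.15]
0 45 -1.5 (-0.6, 0) m 0.30 0.00 e 0.0000 [-0.19  0.64 -0.09  1.99  0.12  0.61 -1.91] [-1.08  0.96  0.31  2.17  1.12  0.78 -2.28] [ 0.7   0.84 -0.69  2.25 -1.05  0.23 -1.15]
0 45 -1.5 (0.6, 0) m 0.17 0.00 e 0.0000 [-0.42  0.65  0.25  2.   -0.22  0.61 -1.56] [-1.38  1.14  0.81  2.18  0.62  0.4  -1.77] [ 0.68  0.83 -0.66  2.25 -1.1   0.25 -1.09]
0 45 -1.5 (0, 0.8) m 0.30 0.00 e 0.0000 [-0.15  0.64 -0.15  1.99  0.18  0.62 -1.96] [-1.02  0.94  0.22  2.17  1.16  0.85 -2.31] [ 0.7   0.84 -0.69  2.25 -1.05  0.23 -1.15]
0 45 -1.5 (0.5, 1.2) m 0.30 0.00 e 0.0000 [-0.17  0.64 -0.12  1.99  0.15  0.62 -1.93] [-1.06  0.95  0.27  2.17  1.14  0.81 -2.29] [ 0.7   0.84 -0.69  2.25 -1.05  0.23 -1.15]
0 45 1.5 (0.6, 0) m 0.11 0.00 e 0.0000 [-0.85  0.9   1.02  2.01 -0.93  0.92 -0.84] [-1.52  1.37  1.14  2.18 -0.47  0.34 -0.67] [ 0.68  0.83 -0.66  2.25 -1.1   0.25 -1.09]
0 50 -1.5 (0, 0) m 0.37 0.17 e 0.0000 [-0.28  0.67  0.07  1.91 -0.06
[... 10740 characters left out ...]
  0.7   1.87]
1 60 1.5 (-0.6, 0) m 0.53 0.36 e 0.0000 [-0.09  0.77 -0.21  1.75  0.13  0.99  1.24] [-0.9   1.05  0.03  1.94  0.98  1.23  0.95] [ 0.72  0.95 -0.65  2.04 -0.57  0.59  1.61]
1 60 1.5 (0.6, 0) m 0.52 0.08 e 0.0000 [-0.36  0.77  0.23  1.76 -0.2   0.99  1.57] [-1.21  1.15  0.53  1.95  0.67  0.89  1.27] [ 0.39  0.85 -0.12  2.05 -1.02  0.87  2.06]
1 60 1.5 (0, 0.8) m 0.52 0.36 e 0.0000 [-0.09  0.77 -0.21  1.75  0.12  0.99  1.25] [-0.9   1.06  0.04  1.95  0.98  1.22  0.95] [ 0.72  0.95 -0.64  2.04 -0.58  0.59  1.62]
1 60 1.5 (0.5, 1.2) m 0.52 0.39 e 0.0000 [-0.14  0.76 -0.13  1.75  0.07  0.98  1.3 ] [-0.96  1.06  0.12  1.95  0.94  1.16  0.99] [ 0.67  0.92 -0.57  2.04 -0.67  0.62  1.71]
```

```bash
cat >> ik.py <<'E'
def jac(q):
    J=np.zeros((6,7)); p0,r0,_=fk2(q,P)
    for i in range(7):
        d=q.copy();d[i]+=1e-5;p,r,_=fk2(d,P);J[:3,i]=(p-p0)/1e-5;J[3:,i]=(r*r0.inv()).as_rotvec()/1e-5
    return J
def sim(q,poses,n=20,bias=None,k=0):
    q=np.array(q,float)
    for p1,R1 in poses:
        p0,r0,_=fk2(q,P); rv=(r0.inv()*R1).as_rotvec()
        for i in range(1,n+1):
            pt=p0+(np.array(p1)-p0)*i/n; rt=r0*R.from_rotvec(rv*i/n)
            for _ in range(2):
                a,r,_=fk2(q,P); J=jac(q); Ji=J.T@np.linalg.inv(J@J.T+1e-6*np.eye(6))
                dq=Ji@np.r_[pt-a,(rt*r.inv()).as_rotvec()]
                if bias is not None: dq=dq+(np.eye(7)-Ji@J)@(k*(bias-q))
                q=np.clip(q+dq,lo,hi)
    return q
E
python3 - <<'E'
from ik import *
q0=np.array(S[0][0]);p=(np.array(S[1][1]),R.from_rotvec(S[1][2]))
print(np.round(S[1][0],3))
print(np.round(sim(q0,[p]),3))
for k in (.01,.03,.1): print(k,np.round(sim(q0,[p],bias=q0,k=k),3),np.round(sim(q0,[p],bias=(lo+hi)/2,k=k),3))
m=optics.camera_model('top')
for n,u,v in(('yel',177,293),('yelR',195,280),('pink',241,285),('pinkL',222,282),('pinkR',262,290)): print(n,onz(m,u,v,.025))
E
```

```text
[ 0.602  0.264 -0.029  1.708  0.005  1.168 -0.561]
[ 0.597  0.264 -0.023  1.708  0.003  1.168 -0.558]
0.01 [ 0.604  0.264 -0.032  1.708  0.006  1.168 -0.561] [ 0.604  0.264 -0.032  1.708  0.006  1.168 -0.561]
0.03 [ 0.614  0.265 -0.045  1.708  0.01   1.168 -0.565] [ 0.598  0.264 -0.024  1.708  0.003  1.168 -0.558]
0.1 [ 0.633  0.265 -0.07   1.707  0.017  1.169 -0.573] [ 0.547  0.264  0.043  1.71  -0.016  1.167 -0.537]
yel [0.33258768 0.21962749 0.025     ]
yelR [0.36454153 0.17293417 0.025     ]
pink [0.34662861 0.05011552 0.025     ]
pinkL [0.35645646 0.10079862 0.025     ]
pinkR [ 0.33144054 -0.00568443  0.025     ]
```

```bash
cat > plan1.py <<'E'
from ik import *
import sys
q0=np.array(json.load(open('log.json'))[-1][0])
nat=np.array([-.28,.67,.07,1.91,-.06,.73,-1.72])
pf,Rf=pinch(.06,np.radians(50)); pf=pf-.07*Rf.apply([0,0,1])
p0,r0,_=fk2(q0,P)
rng=np.random.default_rng(int(sys.argv[1]))
best=[]
for it in range(70):
    wp=[]
    for k in range(rng.integers(1,4)):
        az=rng.uniform(-1.2,.3);rr=rng.uniform(.45,.75);z=rng.uniform(.3,.55)
        tilt=R.from_euler('z',az)*R.from_euler('y',rng.uniform(-.5,.6))
        Rt=tilt*R.from_matrix(np.c_[[1,0,0.],[0,-1,0],[0,0,-1]])*R.from_euler('z',rng.uniform(-1,1))
        wp.append((np.array([rr*np.cos(az),rr*np.sin(az),z]),Rt))
    try: q=sim(q0,wp+[(pf,Rf)],n=12)
    except Exception: continue
    e=np.linalg.norm(err(q,pf,Rf)); c=np.abs(q-nat).max()+20*e
    best.append((c,e,q,wp))
best.sort(key=lambda t:t[0])
for c,e,q,wp in best[:2]:
    print(round(c,2),round(e,4),np.round(q,2));
    for p,r in wp: print('   ',np.round(p,3),np.round(r.as_rotvec(),3))
E
for i in 1 2 3 4; do python3 plan1.py $i & done; wait
```

```text
this script no longer has the robot
0.32 0.0 [-0.08  0.59 -0.25  1.82  0.16  0.93 -1.94]
    [0.716 0.003 0.526] [-2.642 -1.131  0.668]
    [ 0.472 -0.348  0.523] [ 3.11  -0.258  0.052]
    [ 0.209 -0.494  0.495] [ 2.648 -0.676  0.403]
0.42 0.0 [-0.01  0.6  -0.35  1.82  0.23  0.94 -2.01]
    [ 0.663 -0.199  0.458] [-2.871  1.236 -0.157]
    [ 0.233 -0.536  0.393] [-3.054  0.644  0.022]
    [ 0.401 -0.471  0.397] [-2.555  1.526  0.528]
0.18 0.0 [-0.35  0.59  0.17  1.83 -0.11  0.91 -1.66]
    [0.62  0.118 0.319] [2.716 1.314 0.485]
    [ 0.629 -0.357  0.328] [2.937 0.089 0.423]
    [ 0.546 -0.193  0.405] [-2.681  1.445 -0.518]
0.18 0.0 [-0.19  0.58 -0.08  1.83  0.06  0.91 -1.83]
    [0.562 0.157 0.38 ] [-2.96  -0.746 -0.692]
    [ 0.483 -0.368  0.302] [ 2.918 -0.103  0.406]
0.41 0.0 [-0.02  0.6  -0.34  1.82  0.22  0.94 -2.01]
    [ 0.728 -0.024  0.301] [-2.85 -1.01  0.37]
    [ 0.64  -0.299  0.39 ] [-2.993  0.013  0.399]
0.44 0.0 [ 0.    0.61 -0.37  1.82  0.24  0.94 -2.03]
    [ 0.691 -0.097  0.356] [-3.004  0.221  0.769]Exception ignored in: <_io.TextIOWrapper mode='rw' encoding='UTF-8'>
Traceback (most recent call last):
BrokenPipeError: [Errno 32] Broken pipe
```

```bash
cat > plan2.py <<'E'
from ik import *
pf,Rf=pinch(.06,np.radians(50)); pr=pf-.07*Rf.apply([0,0,1])
for q in ([-0.19,0.58,-0.08,1.83,0.06,0.91,-1.83],[0,0.61,-0.37,1.82,0.24,0.94,-2.03]):
  for gd in (45,50,55):
    g=np.radians(gd);q=np.array(q);a=sim(q,[pinch(.06,g)],n=8);mm=9;em=0
    for f in list(np.linspace(.06,1.047,8))+list(np.linspace(1.047,-1.047,16))+list(np.linspace(-1.047,1.571,20)):
        a=sim(a,[pinch(f,g)],n=1);mg=np.minimum(a-lo,hi-a)
        if mg.min()<mm: mm=mg.min();wj=mg.argmin();wf=f
        em=max(em,np.linalg.norm(err(a,*pinch(f,g))))
    print(gd,round(mm,2),wj+1,round(wf,2),round(em,4),np.round(a,2))
E
python3 plan2.py
```

```text
45 0.0 6 -1.05 0.0346 [-1.19  1.    0.48  2.17  1.03  0.65 -2.18]
50 0.1 6 -1.05 0.0 [-1.1   1.01  0.33  2.1   0.99  0.84 -2.17]
55 0.27 6 -1.05 0.0 [-1.04  1.03  0.24  2.02  0.95  0.99 -2.14]
45 0.0 6 -0.91 0.0455 [-0.93  0.93  0.07  2.17  1.2   0.96 -2.36]
50 0.04 6 -1.05 0.0 [-0.88  0.97  0.    2.09  1.13  1.09 -2.31]
55 0.18 6 -1.05 0.0 [-0.85  1.01 -0.05  2.02  1.08  1.21 -2.28]
```

Run:
```python
from h import *
go([.562,.157,.38],R.from_rotvec([-2.96,-.746,-.692]))
```

```text
shift [ 0.448  -0.5022  0.37  ] turn [-0.057   0.0807 -0.259 ] | m 0.23 deg 49.9
```

```bash
python3 -m handwheel '[[[0.09,-0.1,0.07],[-0.01,0.015,-0.05],60],[[0.18,-0.2,0.15],[-0.02,0.03,-0.09],60],[[0.27,-0.3,0.22],[-0.03,0.05,-0.14],60],[[0.36,-0.4,0.3],[-0.045,0.065,-0.2],60],[[0.45,-0.5,0.37],[-0.057,0.08,-0.23],60],[[0.45,-0.5,0.37],[-0.057,0.08,-0.259],60],[[0.45,-0.5,0.37],[-0.057,0.08,-0.259],60],[[0.45,-0.5,0.37],[-0.057,0.08,-0.259],60]]'; python3 log.py;python3 - <<'E'
from h import *
go([.483,-.368,.302],R.from_rotvec([2.918,-.103,.406]))
E
```

```text
time: 4.6
eef_pos: [0.4683, 0.132, 0.4232]
ee_rot: [-2.948, -0.754, -0.734]
contact_force: [0.0, 0.0, 0.2]
gripper_width: 0.64
[ 1.39  -0.374 -1.247  1.991 -0.674  0.904 -0.657] [0.4683 0.132  0.4232] [0.  0.  0.2]
shift [-0.8937  1.454   0.1749] turn [-0.0893 -0.0808  0.1597] | m 0.515 deg 36.0
```

Run:
```python
from ik import *
D=json.load(open('log.json'))
q=sim(D[-2][0],[(np.array([.562,.157,.38]),R.from_rotvec([-2.96,-.746,-.692]))],n=12);print(np.round(q,3))
q0=D[-1][0]; r0=R.from_rotvec(D[-1][2])
dn=R.from_matrix(np.c_[[1,0,0.],[0,-1,0],[0,0,-1]])
for p in ([.6,.1,.35],[.6,0,.35],[.6,-.15,.3],[.5,-.35,.3]):
  for nm,Rt in (('same',r0),('down',dn),('dn-.5',R.from_euler('z',-.5)*dn),('dn+.5',R.from_euler('z',.5)*dn)):
    q=sim(q0,[(np.array(p),Rt)],n=12);q2=sim(q,[(np.array([.483,-.368,.302]),R.from_rotvec([2.918,-.103,.406]))],n=12);print(p,nm,np.round(q,2),np.round(q2,2))
```

```text
[ 1.779 -0.37  -1.25   1.959 -0.817  0.872 -0.57 ]
[0.6, 0.1, 0.35] same [ 1.44 -0.37 -1.12  2.21 -0.89  0.82 -0.25] [ 1.77 -0.37 -0.18  2.45 -1.1   0.99  1.17]
[0.6, 0.1, 0.35] down [ 3.06 -0.37 -1.25  2.47 -0.25  0.67 -1.34] [ 1.54  0.05 -1.25  2.2  -1.1   0.23 -0.42]
[0.6, 0.1, 0.35] dn-.5 [ 1.27 -0.37 -0.64  2.12 -0.55  1.39 -1.28] [ 1.14  0.37 -0.75  1.85  0.48  0.73 -1.49]
[0.6, 0.1, 0.35] dn+.5 [ 0.52  0.71 -1.25  1.4   0.79  1.55 -1.92] [ 1.41  0.55 -1.24  1.84  0.83  0.92 -1.8 ]
[0.6, 0, 0.35] same [ 1.9  -0.37 -1.25  2.13 -0.96  0.99 -0.01] [ 1.9  -0.37 -0.63  2.36 -1.07  0.84  0.28]
[0.6, 0, 0.35] down [ 1.7   0.26 -1.25  2.47  0.61  1.21 -2.47] [ 1.41  0.55 -1.25  1.84  0.84  0.93 -1.81]
[0.6, 0, 0.35] dn-.5 [ 1.27 -0.37 -0.55  2.18 -0.52  1.35 -1.18] [ 1.1   0.36 -0.69  1.85  0.44  0.71 -1.45]
[0.6, 0, 0.35] dn+.5 [ 0.57  0.68 -1.22  1.42  0.62  1.51 -1.73] [ 1.38  0.52 -1.18  1.84  0.78  0.88 -1.76]
[0.6, -0.15, 0.3] same [ 1.09  0.48 -1.06  1.89  0.4   0.58 -1.17] [ 1.13  0.37 -0.74  1.85  0.47  0.72 -1.48]
[0.6, -0.15, 0.3] down [-3.06 -0.37  1.32  2.47  0.13  0.23 -2.94] [-1.47 -0.37  1.32  2.07  0.87  0.91 -1.93]
[0.6, -0.15, 0.3] dn-.5 [ 0.82  0.74 -1.18  1.46  0.68  1.4  -2.46] [ 1.42  0.56 -1.25  1.84  0.85  0.94 -1.82]
[0.6, -0.15, 0.3] dn+.5 [ 1.76 -0.37 -0.2   2.33 -0.27  1.98 -0.24] [ 1.15  0.38 -0.76  1.85  0.49  0.73 -1.5 ]
[0.5, -0.35, 0.3] same [ 1.47  0.54 -1.    1.79  0.12  0.72 -0.54] [ 0.99  0.34 -0.54  1.85  0.34  0.69 -1.37]
[0.5, -0.35, 0.3] down [ 1.16  0.68 -1.1   1.49  0.62  1.35 -1.55] [ 1.36  0.49 -1.13  1.85  0.74  0.86 -1.73]
[0.5, -0.35, 0.3] dn-.5 [ 1.02  0.58 -0.78  1.49  0.42  1.24 -1.88] [ 1.24  0.41 -0.9   1.85  0.58  0.77 -1.58]
[0.5, -0.35, 0.3] dn+.5 [ 1.12  0.65 -1.    1.49  0.55  1.31 -1.  ] [ 1.22  0.4  -0.88  1.85  0.56  0.76 -1.57]
```

```bash
python3 -m handwheel '[[[-0.09,0.14,0.017],[0,0,0],60],[[-0.18,0.28,0.03],[-0.01,-0.01,0.02],60],[[-0.27,0.43,0.05],[-0.02,-0.02,0.04],60],[[-0.36,0.58,0.07],[-0.03,-0.03,0.06],60],[[-0.45,0.73,0.09],[-0.045,-0.04,0.08],60],[[-0.53,0.87,0.1],[-0.055,-0.05,0.1],60],[[-0.61,1,0.12],[-0.065,-0.06,0.12],60],[[-0.61,1,0.12],[-0.08,-0.075,0.15],60],[[-0.61,1,0.12],[-0.089,-0.08,0.16],60]]'; python3 log.py;python3 - <<'E'
from h import *
go([.483,-.368,.302],R.from_rotvec([2.918,-.103,.406]))
E
```

```text
time: 5.5
eef_pos: [0.4803, -0.2142, 0.3399]
ee_rot: [2.92, -0.117, 0.409]
contact_force: [0.0, 0.5, 0.1]
gripper_width: 0.641
[ 1.079  0.223 -0.962  1.954  0.476  0.808 -1.784] [ 0.4803 -0.2142  0.3399] [0.  0.5 0.1]
shift [-0.0005  0.4786  0.2236] turn [-0.0005 -0.0003 -0.003 ] | m 0.158 deg 0.6
```

```bash
cat > plan3.py <<'E'
from ik import *
q0=np.array(json.load(open('log.json'))[-1][0])
nat=np.array([-.28,.67,.07,1.91,-.06,.73,-1.72])
pf,Rf=pinch(.06,np.radians(53)); pf=pf-.07*Rf.apply([0,0,1])
print(np.round(sim(q0,[(pf,Rf)],n=12),2))
rng=np.random.default_rng(5)
best=[]
for it in range(150):
    wp=[]
    for k in range(rng.integers(1,3)):
        az=rng.uniform(-1.2,.2);rr=rng.uniform(.48,.75);z=rng.uniform(.3,.45)
        tilt=R.from_euler('z',az)*R.from_euler('yx',[rng.uniform(-.5,.5),rng.uniform(-.5,.5)])
        Rt=tilt*R.from_matrix(np.c_[[1,0,0.],[0,-1,0],[0,0,-1]])*R.from_euler('z',rng.uniform(-1.2,1.2))
        wp.append((np.array([rr*np.cos(az),rr*np.sin(az),z]),Rt))
    q=q0;mm=9;L=0
    for w in wp+[(pf,Rf)]:
        a0,r0,_=fk2(q,P);L+=np.linalg.norm(w[0]-a0)/.4+np.linalg.norm((r0.inv()*w[1]).as_rotvec())/1.5
        q=sim(q,[w],n=10);mm=min(mm,np.minimum(q-lo,hi-q).min())
    e=np.linalg.norm(err(q,pf,Rf)); c=np.abs(q-nat).max()+20*e+.1*L+(1 if mm<.05 else 0)
    best.append((c,e,mm,q,wp))
best.sort(key=lambda t:t[0])
for c,e,mm,q,wp in best[:5]:
    print(round(c,2),round(e,4),round(mm,2),np.round(q,2));
    for p,r in wp: print('   ',np.round(p,3),np.round(r.as_rotvec(),3))
E
python3 plan3.py
```

```text
[ 0.29  0.76 -0.87  1.76  0.54  1.15 -2.33]
1.01 0.0 0.1 [ 0.22  0.72 -0.73  1.76  0.46  1.1  -2.24]
    [ 0.547 -0.252  0.341] [-2.746 -0.391 -0.336]
1.05 0.0 0.13 [ 0.22  0.72 -0.75  1.76  0.46  1.1  -2.25]
    [ 0.514 -0.136  0.449] [-2.602 -0.384  0.079]
1.06 0.0 0.28 [ 0.25  0.74 -0.8   1.76  0.5   1.12 -2.29]
    [ 0.45  -0.248  0.338] [-2.876  0.592 -0.161]
1.06 0.0 0.15 [ 0.22  0.72 -0.74  1.76  0.46  1.1  -2.25]
    [ 0.638 -0.219  0.302] [-2.591 -0.773 -0.122]
1.08 0.0 0.34 [ 0.27  0.75 -0.84  1.76  0.52  1.14 -2.31]
    [ 0.397 -0.271  0.302] [ 3.082 -0.313 -0.019]
```

```bash
cat > plan4.py <<'E'
from ik import *
q0=np.array(json.load(open('log.json'))[-1][0])
for gd in (53,56,60):
    g=np.radians(gd);pf,Rf=pinch(.06,g)
    a=sim(q0,[(pf-.07*Rf.apply([0,0,1]),Rf),(pf,Rf)],n=8);mm=9;em=0
    for f in list(np.linspace(.06,1.047,8))+list(np.linspace(1.047,-1.047,16))+list(np.linspace(-1.047,1.571,20)):
        a=sim(a,[pinch(f,g)],n=1);mg=np.minimum(a-lo,hi-a)
        if mg.min()<mm: mm=mg.min();wj=mg.argmin();wf=f
        em=max(em,np.linalg.norm(err(a,*pinch(f,g))))
        if abs(f+1.047)<.01 or abs(f-1.047)<.01: print(round(f,2),np.round(a,2))
    print(gd,round(mm,2),wj+1,round(wf,2),round(em,4),np.round(a,2))
E
python3 plan4.py
python3 - <<'E'
from h import *
from ik import pinch
pf,Rf=pinch(.06,np.radians(53));print(pf,Rf.as_matrix()[:,2]); go(pf-.09*Rf.apply([0,0,1]),Rf)
E
```

```text
1.05 [-0.29  0.93 -0.63  1.9   1.03  1.4  -2.41]
1.05 [-0.29  0.93 -0.63  1.9   1.03  1.4  -2.41]
-1.05 [ 0.92  1.07 -1.04  2.13  0.26  0.35 -2.4 ]
-1.05 [ 0.92  1.07 -1.04  2.13  0.26  0.35 -2.4 ]
53 0.12 6 -1.05 0.0 [-0.54  1.06 -0.52  2.04  1.24  1.55 -2.43]
1.05 [-0.3   0.96 -0.63  1.85  1.01  1.45 -2.38]
1.05 [-0.3   0.96 -0.63  1.85  1.01  1.45 -2.38]
-1.05 [ 0.93  1.1  -1.05  2.09  0.22  0.43 -2.34]
-1.05 [ 0.93  1.1  -1.05  2.09  0.22  0.43 -2.34]
56 0.2 3 -1.05 0.0 [-0.54  1.08 -0.52  1.99  1.21  1.59 -2.42]
1.05 [-0.3   1.   -0.63  1.79  0.97  1.52 -2.36]
1.05 [-0.3   1.   -0.63  1.79  0.97  1.52 -2.36]
-1.05 [ 0.93  1.14 -1.06  2.03  0.17  0.52 -2.27]
-1.05 [ 0.93  1.14 -1.06  2.03  0.17  0.52 -2.27]
60 0.19 3 -1.05 0.0 [-0.54  1.12 -0.52  1.93  1.17  1.66 -2.4 ]
[0.47500665 0.08633869 0.07908212] [-0.2243452  -0.04551393 -0.97344631]
shift [-0.1657 -1.1011  0.3564] turn [ 0.0461 -0.1587 -0.0438] | m 0.351 deg 30.8
```

```bash
python3 -m handwheel '[[[-0.02,-0.14,0.04],[0.005,-0.02,-0.005],60],[[-0.04,-0.28,0.08],[0.01,-0.04,-0.01],60],[[-0.06,-0.42,0.12],[0.02,-0.06,-0.02],60],[[-0.09,-0.56,0.16],[0.025,-0.08,-0.02],60],[[-0.1,-0.7,0.2],[0.03,-0.1,-0.03],60],[[-0.12,-0.84,0.2],[0.04,-0.13,-0.035],60],[[-0.15,-0.98,0.2],[0.046,-0.159,-0.044],60],[[-0.15,-1,0.2],[0.046,-0.159,-0.044],60],[[-0.15,-1,0.2],[0.046,-0.159,-0.044],60]]'; python3 log.py;python3 - <<'E'
from h import *
from ik import pinch
pf,Rf=pinch(.06,np.radians(54)); go(pf-.06*Rf.apply([0,0,1]),Rf)
cv2.imwrite('pics/w2.png',optics.snapshot('wrist')[:,:,::-1])
E
```

```text
time: 6.4
eef_pos: [0.4814, 0.0723, 0.2169]
ee_rot: [3.076, 0.061, -0.354]
contact_force: [0.8, 0.1, 0.0]
gripper_width: 0.643
[ 0.351  0.667 -0.923  1.719  0.47   1.266 -2.253] [0.4814 0.0723 0.2169] [0.8 0.1 0. ]
shift [ 0.0873 -0.0655  0.2494] turn [ 0.0011 -0.005   0.0026] | m 0.082 deg 1.0
```

View pics/w2.png

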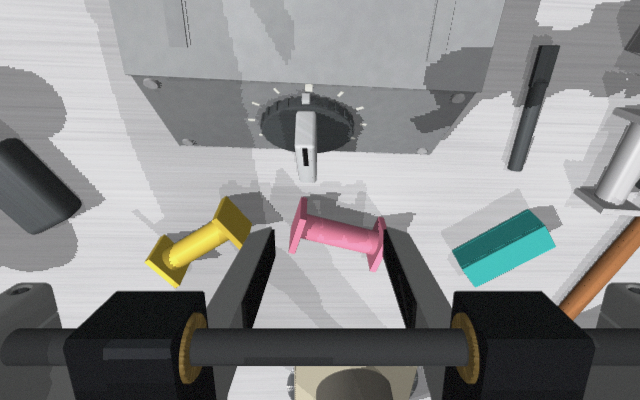

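```bash
python3 -m handwheel '[[[0.05,-0.04,0.1],[0,-0.005,0],60],[[0.087,-0.066,0.2],[0.001,-0.005,0.003],60],[[0.087,-0.066,0.3],[0.001,-0.005,0.003],60],[[0.087,-0.066,0.33],[0.001,-0.005,0.003],60],[[0.087,-0.066,0.33],[0.001,-0.005,0.003],60]]'
python3 - <<'E'
from h import *
from ik import pinch
pf,Rf=pinch(.06,np.radians(54)); go(pf,Rf)
m=optics.camera_model('wrist')
im=optics.snapshot('wrist')[:,:,::-1].copy()
for p in [facep(.036*np.cos(.06),.036*np.sin(.06),.045),facep(-.036*np.cos(.06),-.036*np.sin(.06),.045),facep(0,0,.045)]:
    u,v=proj(m,p);cv2.circle(im,(int(u),int(v)),3,(0,0,255),1)
cv2.imwrite('pics/w3.png',im)
E
```

```text
time: 6.95
eef_pos: [0.483, 0.0846, 0.1149]
ee_rot: [3.073, 0.04, -0.378]
contact_force: [0.0, 0.3, 0.2]
gripper_width: 0.637
shift [ 0.002  -0.0116  0.1219] turn [ 0.0007  0.0001 -0.0016] | m 0.037 deg 0.3
```

View pics/w3.png

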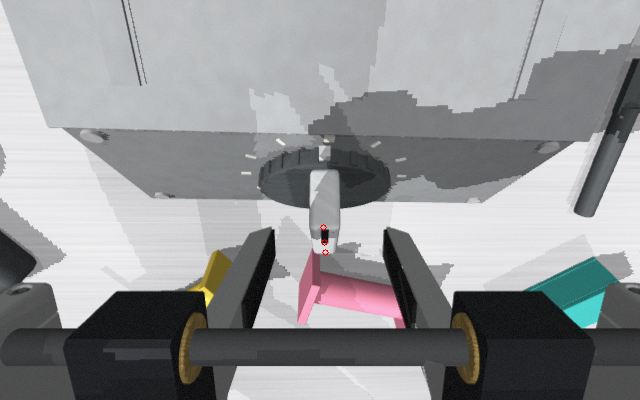

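```bash
python3 -m handwheel '[[[0.002,-0.01,0.06],[0,0,0],60],[[0.002,-0.01,0.122],[0,0,0],60],[[0.002,-0.01,0.122],[0,0,0],60],[[0.002,-0.01,0.122],[0,0,0],10],[[0.002,-0.01,0.122],[0,0,0],10],[[0.002,-0.01,0.122],[0,0,0],10],[[0.002,-0.01,0.122],[0,0,0],10],[[0.002,-0.01,0.122],[0,0,0],10],[[0.002,-0.01,0.122],[0,0,0],10]]' 40
python3 - <<'E'
from h import *
from ik import pinch
pf,Rf=pinch(.06,np.radians(54)); go(pf,Rf)
for a in (.25,.5,.75,.987): print(a,end=' ');go(*pinch(.06+a,np.radians(54)))
cv2.imwrite('pics/w4.png',optics.snapshot('wrist')[:,:,::-1])
E
```

```text
time: 7.9
eef_pos: [0.4756, 0.0855, 0.0794]
ee_rot: [3.07, 0.042, -0.376]
contact_force: [0.7, -1.6, 5.4]
gripper_width: 0.165
shift [-0.0026 -0.0029  0.0013] turn [ 0.0017 -0.0002 -0.0012] | m 0.001 deg 0.4
0.25 shift [-0.0016  0.0098  0.0001] turn [-0.0627  0.0001 -0.0479] | m 0.003 deg 14.2
0.5 shift [ 0.0012  0.0217 -0.0036] turn [-0.1271  0.0003 -0.0947] | m 0.007 deg 28.5
0.75 shift [ 0.0056  0.0321 -0.0096] turn [-0.1915  0.0006 -0.1415] | m 0.01 deg 42.9
0.987 shift [ 0.0111  0.0399 -0.0171] turn [-0.2525  0.0008 -0.1858] | m 0.013 deg 56.4
```

View pics/w4.png

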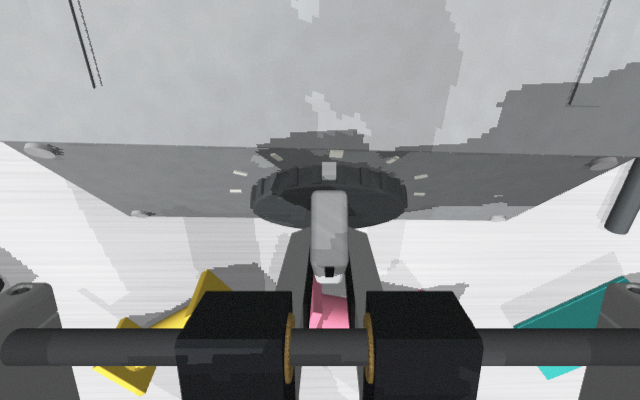

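```bash
python3 -m handwheel '[[[-0.002,0.003,0.001],[-0.03,0,-0.023],10],[[-0.002,0.009,0],[-0.06,0,-0.046],10],[[-0.001,0.015,-0.001],[-0.092,0,-0.069],10],[[0.001,0.021,-0.003],[-0.124,0,-0.092],10],[[0.003,0.027,-0.006],[-0.156,0,-0.116],10],[[0.005,0.031,-0.009],[-0.188,0,-0.139],10],[[0.008,0.036,-0.013],[-0.22,0,-0.163],10],[[0.011,0.04,-0.017],[-0.2525,0.001,-0.186],10],[[0.011,0.04,-0.017],[-0.2525,0.001,-0.186],10],[[0.011,0.04,-0.017],[-0.2525,0.001,-0.186],10]]'; python3 log.py
python3 - <<'E'
from h import *
from ik import pinch
go(*pinch(1.047,np.radians(54)))
cv2.imwrite('pics/s5.png',cv2.resize(optics.snapshot('scene')[170:270,350:500,::-1],None,fx=5,fy=5,interpolation=cv2.INTER_CUBIC))
cv2.imwrite('pics/w5.png',optics.snapshot('wrist')[:,:,::-1])
E
```

```text
time: 8.95
eef_pos: [0.481, 0.0738, 0.0841]
ee_rot: [2.213, 0.866, -0.275]
contact_force: [2.8, -6.6, -1.7]
gripper_width: 0.168
[-0.296  0.942 -0.629  1.883  1.026  1.417 -2.399] [0.481  0.0738 0.0841] [ 2.8 -6.6 -1.7]
shift [-0.0013 -0.0015 -0.    ] turn [ 0.0009 -0.0002  0.0003] | m 0.001 deg 0.2
```

View pics/s5.png

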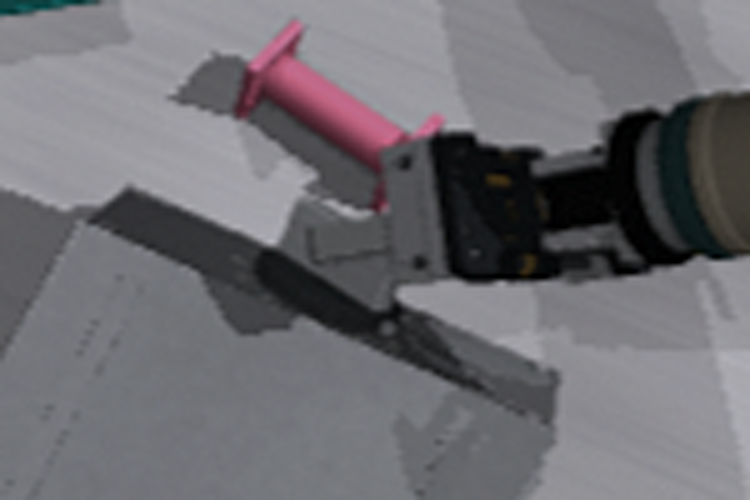

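View pics/w5.png

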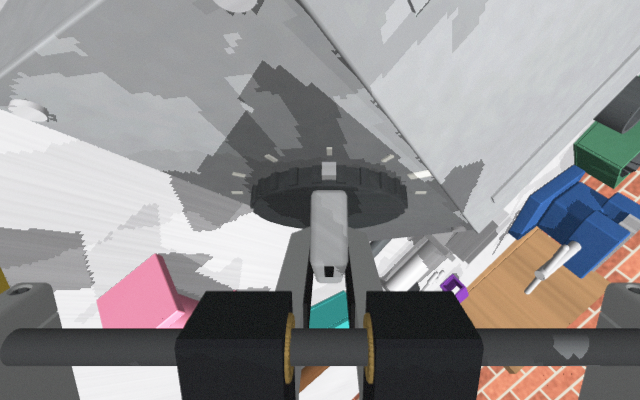

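Run:
```python
from h import *
from ik import pinch
g=np.radians(54)
for f in (1.047,.75,.45,.2,0): print(f,end=' ');go(*pinch(f,g))
```

```text
1.047 shift [-0.0012 -0.0014 -0.0001] turn [ 0.0003 -0.0003 -0.0001] | m 0.001 deg 0.1
0.75 shift [ 0.0001 -0.0164 -0.0019] turn [ 0.0768 -0.0003  0.0555] | m 0.005 deg 17.1
0.45 shift [ 0.004  -0.0302 -0.0073] turn [ 0.154  -0.0003  0.1117] | m 0.009 deg 34.2
0.2 shift [ 0.0089 -0.0398 -0.0141] turn [ 0.2184 -0.0004  0.1585] | m 0.013 deg 48.6
0 shift [ 0.0138 -0.0457 -0.0209] turn [ 0.2699 -0.0004  0.1959] | m 0.016 deg 60.0
```

```bash
python3 -m handwheel '[[[0,0,0],[0,0,0],10],[[0,-0.008,-0.001],[0.038,0,0.028],10],[[0,-0.016,-0.002],[0.077,0,0.056],10],[[0.002,-0.023,-0.005],[0.115,0,0.083],10],[[0.004,-0.03,-0.007],[0.154,0,0.112],10],[[0.006,-0.035,-0.011],[0.19,0,0.138],10],[[0.009,-0.04,-0.015],[0.222,0,0.161],10],[[0.011,-0.043,-0.018],[0.247,0,0.179],10],[[0.014,-0.046,-0.021],[0.27,0,0.196],10]]'; python3 log.py
python3 - <<'E'
from h import *
from ik import pinch
g=np.radians(54)
for f in (0,-.3,-.6,-.85,-1.047): print(f,end=' ');go(*pinch(f,g))
E
```

```text
time: 9.95
eef_pos: [0.4756, 0.0866, 0.0794]
ee_rot: [-3.113, 0.023, 0.378]
contact_force: [2.2, -6.7, 4.7]
gripper_width: 0.17
[ 0.3    0.843 -0.824  1.843  0.587  0.99  -2.388] [0.4756 0.0866 0.0794] [ 2.2 -6.7  4.7]
0 shift [-0.0027 -0.002   0.0016] turn [-0.0015 -0.0008 -0.0011] | m 0.001 deg 0.4
-0.3 shift [-0.0014 -0.0171 -0.0001] turn [ 0.0757 -0.0008  0.0552] | m 0.005 deg 16.9
-0.6 shift [ 0.0025 -0.031  -0.0055] turn [ 0.1529 -0.0008  0.1114] | m 0.009 deg 34.1
-0.85 shift [ 0.0075 -0.0406 -0.0123] turn [ 0.2172 -0.0008  0.1583] | m 0.013 deg 48.4
-1.047 shift [ 0.0123 -0.0465 -0.0188] turn [ 0.2679 -0.0007  0.1952] | m 0.015 deg 59.7
```

```bash
python3 -m handwheel '[[[-0.002,-0.009,0],[0.038,0,0.028],10],[[-0.001,-0.017,0],[0.076,0,0.055],10],[[0.001,-0.024,-0.003],[0.115,0,0.083],10],[[0.0025,-0.031,-0.0055],[0.153,0,0.111],10],[[0.005,-0.036,-0.009],[0.185,0,0.135],10],[[0.0075,-0.041,-0.012],[0.217,0,0.158],10],[[0.01,-0.044,-0.016],[0.243,0,0.177],10],[[0.012,-0.0465,-0.019],[0.268,0,0.195],10],[[0.012,-0.0465,-0.019],[0.268,0,0.195],10],[[0.012,-0.0465,-0.019],[0.268,0,0.195],10]]'; python3 log.py
python3 - <<'E'
from h import *
from ik import pinch
g=np.radians(54)
cv2.imwrite('pics/w6.png',optics.snapshot('wrist')[:,:,::-1])
for f in (-1.047,-.75,-.45,-.2,0.05): print(f,end=' ');go(*pinch(f,g))
E
```

```text
time: 10.95
eef_pos: [0.4813, 0.0993, 0.084]
ee_rot: [-2.204, 0.891, 0.262]
contact_force: [-7.2, -26.1, 23.1]
gripper_width: 0.169
[ 0.927  1.077 -1.048  2.117  0.249  0.377 -2.378] [0.4813 0.0993 0.084 ] [ -7.2 -26.1  23.1]
-1.047 shift [-0.0038 -0.0008  0.0023] turn [-0.0003 -0.0012 -0.0002] | m 0.001 deg 0.2
-0.75 shift [-0.0025  0.0141  0.0005] turn [-0.0767 -0.0011 -0.0559] | m 0.004 deg 17.1
-0.45 shift [ 0.0015  0.0279 -0.0048] turn [-0.1538 -0.0011 -0.1122] | m 0.009 deg 34.3
-0.2 shift [ 0.0064  0.0375 -0.0117] turn [-0.2181 -0.0011 -0.1591] | m 0.012 deg 48.6
0.05 shift [ 0.0127  0.0447 -0.0202] turn [-0.2824 -0.001  -0.206 ] | m 0.015 deg 62.9
```

View pics/w6.png

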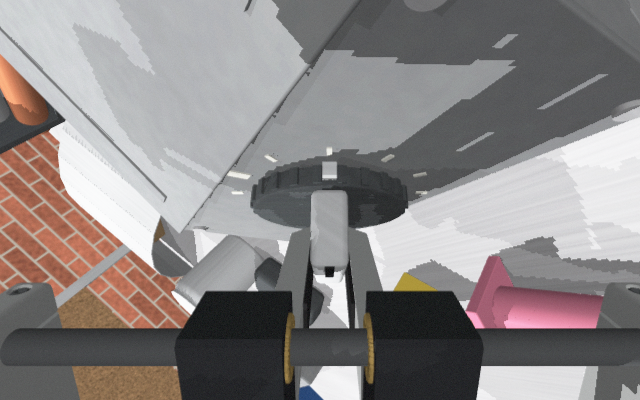

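```bash
python3 -m handwheel '[[[0,0,0],[0,0,0],10],[[-0.002,0.007,0.001],[-0.038,0,-0.028],10],[[-0.002,0.014,0],[-0.077,0,-0.056],10],[[0,0.021,-0.002],[-0.115,0,-0.084],10],[[0.001,0.028,-0.005],[-0.154,0,-0.112],10],[[0.004,0.033,-0.008],[-0.186,0,-0.136],10],[[0.006,0.038,-0.012],[-0.218,0,-0.159],10],[[0.009,0.041,-0.016],[-0.25,0,-0.182],10],[[0.013,0.045,-0.02],[-0.282,0,-0.206],10]]'; python3 log.py
python3 - <<'E'
from h import *
from ik import pinch
g=np.radians(54)
for f in (.05,.4,.7,1.0,1.12): print(f,end=' ');go(*pinch(f,g))
E
```

```text
time: 11.9
eef_pos: [0.4759, 0.0857, 0.079]
ee_rot: [3.076, 0.044, -0.368]
contact_force: [4.4, -8.9, -5.0]
gripper_width: 0.169
[ 0.251  0.835 -0.794  1.838  0.605  1.011 -2.382] [0.4759 0.0857 0.079 ] [ 4.4 -8.9 -5. ]
0.05 shift [-0.0039 -0.0028  0.0004] turn [ 0.0027 -0.0019  0.0013] | m 0.001 deg 0.6
0.4 shift [-0.0021  0.0148 -0.002 ] turn [-0.0872 -0.0018 -0.0645] | m 0.005 deg 19.5
0.7 shift [ 0.0022  0.0283 -0.0078] turn [-0.1643 -0.0017 -0.1208] | m 0.009 deg 36.7
1.0 shift [ 0.0086  0.0391 -0.0165] turn [-0.2414 -0.0015 -0.1772] | m 0.013 deg 53.9
1.12 shift [ 0.0117  0.0424 -0.0207] turn [-0.2722 -0.0014 -0.1997] | m 0.015 deg 60.8
```

```bash
python3 -m handwheel '[[[-0.003,0.003,0],[-0.03,0,-0.022],10],[[-0.003,0.009,-0.001],[-0.06,0,-0.044],10],[[-0.002,0.015,-0.002],[-0.09,0,-0.066],10],[[0,0.022,-0.005],[-0.127,0,-0.093],10],[[0.002,0.028,-0.008],[-0.164,0,-0.121],10],[[0.005,0.034,-0.012],[-0.2,0,-0.148],10],[[0.009,0.039,-0.0165],[-0.241,0,-0.177],10],[[0.012,0.042,-0.021],[-0.272,0,-0.2],10]]'; python3 log.py
python3 - <<'E'
from h import *
from ik import pinch
g=np.radians(54)
for f in (1.12,1.25,1.4,1.545): print(f,end=' ');go(*pinch(f,g))
E
```

```text
time: 12.7
eef_pos: [0.482, 0.0735, 0.0844]
ee_rot: [2.143, 0.913, -0.261]
contact_force: [14.7, -20.4, -19.9]
gripper_width: 0.168
[-0.343  0.949 -0.597  1.903  1.052  1.422 -2.397] [0.482  0.0735 0.0844] [ 14.7 -20.4 -19.9]
1.12 shift [-0.0025 -0.0011 -0.0006] turn [ 0.0009 -0.0018  0.    ] | m 0.001 deg 0.4
1.25 shift [-0.0023  0.0056 -0.0009] turn [-0.0325 -0.0017 -0.0244] | m 0.002 deg 7.3
1.4 shift [-0.0013  0.0131 -0.0022] turn [-0.071  -0.0017 -0.0526] | m 0.004 deg 15.9
1.545 shift [ 0.0002  0.0201 -0.0042] turn [-0.1083 -0.0016 -0.0798] | m 0.006 deg 24.2
```

```bash
python3 -m handwheel '[[[-0.002,0.006,-0.001],[-0.033,0,-0.024],10],[[-0.001,0.013,-0.002],[-0.07,0,-0.052],10],[[0,0.02,-0.004],[-0.108,0,-0.08],10],[[0,0.02,-0.004],[-0.108,0,-0.08],10],[[0,0.02,-0.004],[-0.108,0,-0.08],10],[[0,0.02,-0.004],[-0.108,0,-0.08],10],[[0,0.02,-0.004],[-0.108,0,-0.08],10]]'; python3 log.py
python3 - <<'E'
from h import *
from ik import pinch
g=np.radians(54)
cv2.imwrite('pics/s7.png',optics.snapshot('scene')[:,:,::-1])
for f in (1.545,): print(f,end=' ');go(*pinch(f,g))
E
```

```text
time: 13.4
eef_pos: [0.4862, 0.0721, 0.0883]
ee_rot: [1.728, 1.139, -0.212]
contact_force: [21.6, -18.7, -15.7]
gripper_width: 0.167
[-0.528  1.051 -0.522  2.017  1.217  1.544 -2.425] [0.4862 0.0721 0.0883] [ 21.6 -18.7 -15.7]
1.545 shift [-0.0019  0.0004  0.0001] turn [-0.0021 -0.0023 -0.0014] | m 0.001 deg 0.6
```

View pics/s7.png

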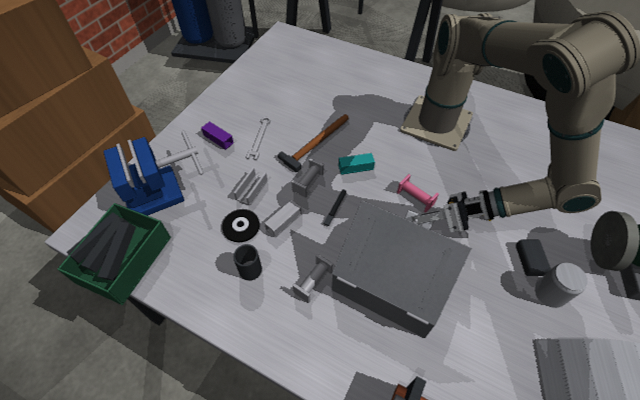

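```bash
python3 -m handwheel '[[[0,0,0],[0,0,0],10],[[0,0,0],[0,0,0],10],[[0,0,0],[0,0,0],10],[[0,0,0],[0,0,0],40],[[0,0,0],[0,0,0],40],[[0,0,0],[0,0,0],40],[[0,0,-0.1],[0,0,0],40],[[0,0,-0.2],[0,0,0],40],[[0,0,-0.3],[0,0,0],40],[[0,0,-0.3],[0,0,0],40]]'; python3 log.py
python3 - <<'E'
from h import *
cv2.imwrite('pics/s8.png',optics.snapshot('scene')[:,:,::-1])
cv2.imwrite('pics/t8.png',optics.snapshot('top')[:,:,::-1])
E
```

```text
time: 14.45
eef_pos: [0.4491, 0.1543, 0.1319]
ee_rot: [1.735, 1.152, -0.207]
contact_force: [0.5, 1.2, -0.3]
gripper_width: 0.426
[-0.642  0.991 -0.593  1.924  1.068  1.638 -2.37 ] [0.4491 0.1543 0.1319] [ 0.5  1.2 -0.3]
```

View pics/s8.png

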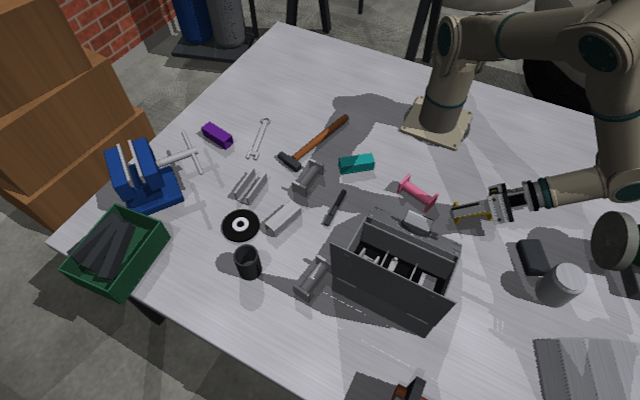

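View pics/t8.png

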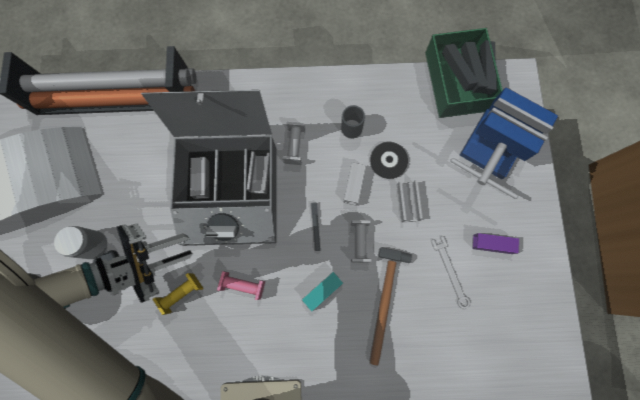

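Run:
```python
import cv2
a=cv2.imread('pics/t8.png');cv2.imwrite('pics/t8b.png',cv2.resize(a[85:250,140:300],None,fx=4.5,fy=3.6,interpolation=cv2.INTER_CUBIC))
cv2.imwrite('pics/t8c.png',cv2.resize(a[110:270,280:430],None,fx=4,fy=3.6,interpolation=cv2.INTER_CUBIC))
```

```text
(no output)
```

View pics/t8b.png

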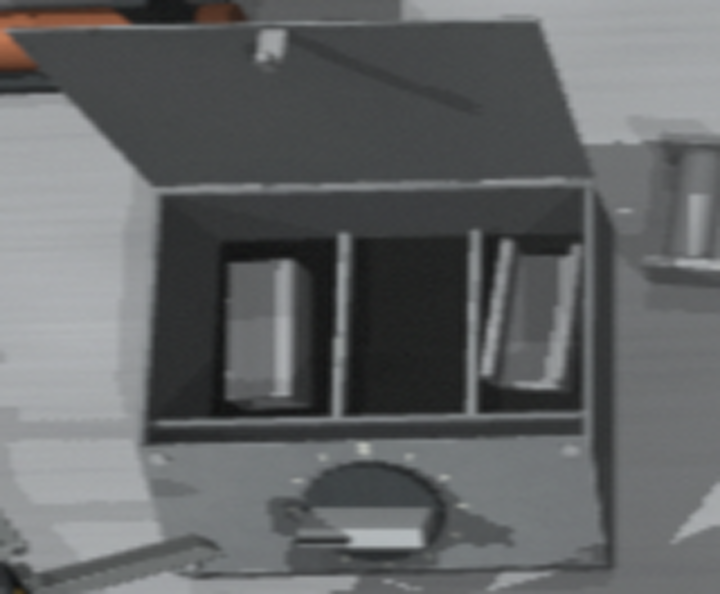

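View pics/t8c.png

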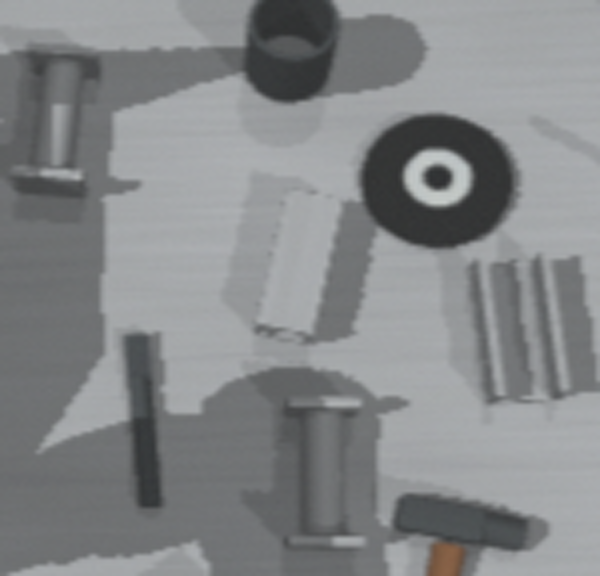

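Run:
```python
from ik import *
m=optics.camera_model('top')
a=onz(m,360.75,222.75,.05);b=onz(m,360.75,260.25,.05);print(a,b,(a+b)/2,np.linalg.norm(a-b),np.degrees(np.arctan2(*(a-b)[1::-1])))
q0=np.array(json.load(open('log.json'))[-1][0])
c=(a+b)/2;th=np.arctan2(*(a-b)[1::-1]);dn=R.from_matrix(np.c_[[1,0,0.],[0,-1,0],[0,0,-1]])
Rs=R.from_euler('z',th)*dn
lift=(np.array([.44,.12,.30]),dn)
w=[lift,(np.array([.46,-.05,.30]),dn),(np.r_[c[:2],.2],Rs),(np.r_[c[:2],.01],Rs),(np.r_[c[:2],.25],Rs),(bw(0,0,.25),dn),(bw(0,0,.01),dn)]
q=q0
for x in w: q=sim(q,[x],n=10);print(np.round(q,2),round(np.linalg.norm(err(q,*x)),4),np.round(np.array(fk2(q,P)[2])[1:3],2).tolist())
go(*lift)
```

```text
[ 0.49719763 -0.2755469   0.05      ] [ 0.39771578 -0.26988121  0.05      ] [ 0.44745671 -0.27271406  0.05      ] 0.09964305749652497 -3.259588923434
[ 0.31  0.32 -0.84  1.88  0.27  1.06 -2.21] 0.0 [[0.17, -0.08, 0.86], [0.44, 0.12, 0.68]]
[ 0.65  0.33 -0.8   1.87  0.27  1.06 -1.82] 0.0 [[0.14, -0.13, 0.86], [0.46, -0.05, 0.68]]
[ 0.94  0.53 -0.67  1.86  0.41  0.89 -1.55] 0.0 [[0.15, -0.25, 0.81], [0.45, -0.27, 0.58]]
[ 0.77  0.79 -0.43  2.    0.68  0.49 -1.78] 0.0 [[0.27, -0.3, 0.72], [0.45, -0.27, 0.39]]
[ 0.98  0.47 -0.71  1.8   0.36  1.01 -1.5 ] 0.0 [[0.13, -0.23, 0.83], [0.45, -0.27, 0.63]]
[ 0.2   0.67 -0.68  1.43  0.43  1.19 -2.1 ] 0.0 [[0.34, -0.09, 0.77], [0.65, 0.09, 0.63]]
[ 0.13  0.93 -0.53  1.63  0.63  0.76 -2.27] 0.0 [[0.45, -0.08, 0.66], [0.65, 0.09, 0.39]]
shift [-0.4157  0.3367 -0.2006] turn [0.3541 0.0618 0.3346] | m 0.171 deg 88.4
```

```bash
python3 -m handwheel '[[[-0.1,0.08,-0.05],[0,0,0],55],[[-0.2,0.16,-0.1],[0.03,0.005,0.03],55],[[-0.3,0.24,-0.15],[0.065,0.01,0.065],55],[[-0.41,0.33,-0.2],[0.1,0.02,0.1],55],[[-0.416,0.337,-0.2],[0.135,0.025,0.13],55],[[-0.416,0.337,-0.2],[0.17,0.03,0.165],55],[[-0.416,0.337,-0.2],[0.21,0.037,0.2],55],[[-0.416,0.337,-0.2],[0.245,0.043,0.235],55],[[-0.416,0.337,-0.2],[0.28,0.05,0.27],55],[[-0.416,0.337,-0.2],[0.315,0.055,0.3],55]]'; python3 log.py
python3 - <<'E'
from ik import *
dn=R.from_matrix(np.c_[[1,0,0.],[0,-1,0],[0,0,-1]])
go([.445,-.22,.26],R.from_euler('z',np.radians(-3.3))*dn)
E
```

```text
time: 15.55
eef_pos: [0.4402, 0.1178, 0.2996]
ee_rot: [2.982, 0.198, -0.033]
contact_force: [-0.1, -0.7, -0.7]
gripper_width: 0.587
[ 0.102  0.343 -0.721  1.839  0.374  1.169 -2.21 ] [0.4402 0.1178 0.2996] [-0.1 -0.7 -0.7]
shift [-0.1257  1.0854  0.3026] turn [0.0488 0.0057 0.0603] | m 0.34 deg 14.0
```

```bash
python3 -m handwheel '[[[-0.01,0.14,0.03],[0.02,0.003,0.02],55],[[-0.03,0.28,0.07],[0.04,0.005,0.04],55],[[-0.05,0.43,0.11],[0.049,0.006,0.06],55],[[-0.07,0.58,0.15],[0.049,0.006,0.06],55],[[-0.08,0.72,0.2],[0.049,0.006,0.06],55],[[-0.1,0.86,0.24],[0.049,0.006,0.06],55],[[-0.12,1,0.28],[0.049,0.006,0.06],55],[[-0.12,1,0.28],[0.049,0.006,0.06],55],[[-0.12,1,0.28],[0.049,0.006,0.06],55]]'; python3 log.py
python3 - <<'E'
from ik import *
dn=R.from_matrix(np.c_[[1,0,0.],[0,-1,0],[0,0,-1]])
m=optics.camera_model('wrist');im=optics.snapshot('wrist')[:,:,::-1].copy()
c=np.array([.4475,-.2727]);th=np.radians(-3.3);u=np.array([np.cos(th),np.sin(th)]);n=np.array([-u[1],u[0]])
for s in(.055,.047,-.047,-.055):
  for t in (-.025,.025):
    cv2.circle(im,tuple(int(round(k)) for k in proj(m,np.r_[c+u*s+n*t,.05])),2,(0,0,255),1)
cv2.imwrite('pics/w9.png',im)
go([.4475,-.2727,.15],R.from_euler('z',th)*dn)
E
```

```text
time: 16.45
eef_pos: [0.4437, -0.1936, 0.263]
ee_rot: [3.139, -0.085, -0.003]
contact_force: [-0.3, -0.1, 1.0]
gripper_width: 0.582
[ 0.787  0.368 -0.593  1.876  0.248  0.973 -1.541] [ 0.4437 -0.1936  0.263 ] [-0.3 -0.1  1. ]
shift [0.0247 0.2672 0.3785] turn [0.0004 0.0004 0.002 ] | m 0.139 deg 0.4
```

View pics/w9.png

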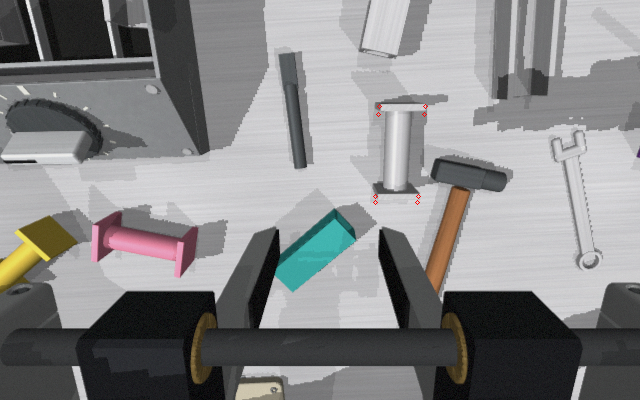

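Run:
```python
import cv2
a=cv2.imread('pics/w9.png');cv2.imwrite('pics/w9b.png',cv2.resize(a[85:215,345:525],None,fx=4.4,fy=4.4,interpolation=cv2.INTER_CUBIC))
```

```text
(no output)
```

View pics/w9b.png

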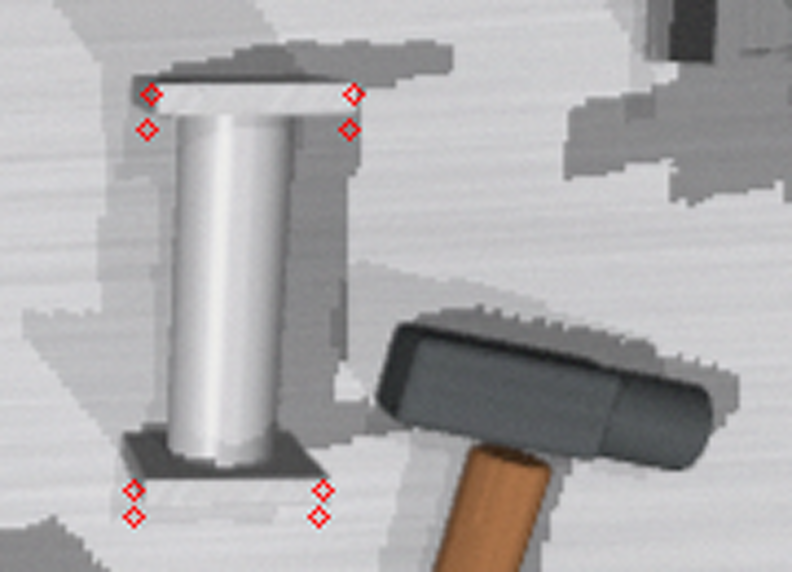

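```bash
python3 - <<'E'
from ik import *
dn=R.from_matrix(np.c_[[1,0,0.],[0,-1,0],[0,0,-1]])
go([.457,-.274,.12],R.from_euler('z',np.radians(-3.3))*dn)
E
python3 -m handwheel '[[[0.02,0.13,0.12],[0,0,0.002],46],[[0.04,0.27,0.25],[0,0,0.002],46],[[0.044,0.27,0.38],[0,0,0.002],46],[[0.044,0.27,0.478],[0,0,0.002],46],[[0.044,0.27,0.478],[0,0,0.002],46],[[0.044,0.27,0.478],[0,0,0.002],46]]'; python3 log.py
python3 - <<'E'
from ik import *
dn=R.from_matrix(np.c_[[1,0,0.],[0,-1,0],[0,0,-1]])
cv2.imwrite('pics/w10.png',optics.snapshot('wrist')[:,:,::-1])
go([.457,-.274,.008],R.from_euler('z',np.radians(-3.3))*dn)
E
```

```text
shift [0.0566 0.2697 0.4784] turn [0.0004 0.0004 0.002 ] | m 0.166 deg 0.4
time: 17.1
eef_pos: [0.4552, -0.2726, 0.1216]
ee_rot: [3.139, -0.084, 0.001]
contact_force: [0.2, -0.4, 0.5]
gripper_width: 0.492
[ 0.8    0.612 -0.473  1.926  0.421  0.7   -1.55 ] [ 0.4552 -0.2726  0.1216] [ 0.2 -0.4  0.5]
shift [0.0022 0.0015 0.3817] turn [ 0.0008 -0.0009  0.0011] | m 0.114 deg 0.3
```

View pics/w10.png

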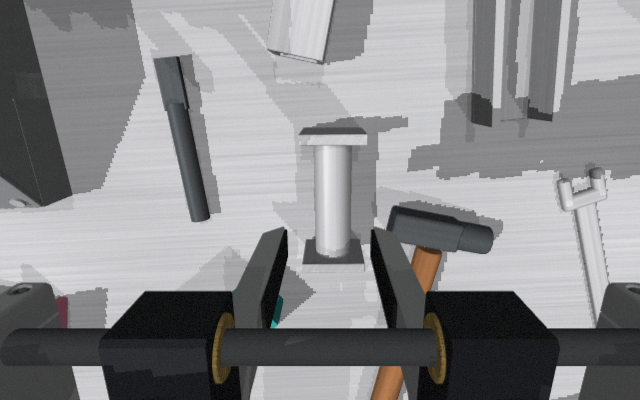

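```bash
python3 -m handwheel '[[[0.002,0.002,0.1],[0,0,0],46],[[0.002,0.002,0.2],[0,0,0],46],[[0.002,0.002,0.3],[0,0,0],46],[[0.002,0.002,0.38],[0,0,0],46],[[0.002,0.002,0.38],[0,0,0],46],[[0.002,0.002,0.38],[0,0,0],10],[[0.002,0.002,0.38],[0,0,0],10],[[0.002,0.002,0.38],[0,0,0],10],[[0.002,0.002,0.38],[0,0,0],10],[[0.002,0.002,0.38],[0,0,0],10]]' 50; python3 -m handwheel '[[[0,0,0],[0,0,0],10],[[0,0,-0.05],[0,0,0],10],[[0,0,-0.15],[0,0,0],10],[[0,0,-0.25],[0,0,0],10],[[0,0,-0.25],[0,0,0],10]]'; python3 log.py
python3 - <<'E'
from h import *
cv2.imwrite('pics/w11.png',optics.snapshot('wrist')[:,:,::-1])
cv2.imwrite('pics/s11.png',optics.snapshot('scene')[:,:,::-1])
E
```

```text
time: 18.15
eef_pos: [0.4568, -0.2759, 0.009]
ee_rot: [3.136, -0.088, 0.006]
contact_force: [0.2, 0.4, 8.3]
gripper_width: 0.311
time: 18.65
eef_pos: [0.4576, -0.2761, 0.0854]
ee_rot: [3.135, -0.089, 0.011]
contact_force: [2.5, -1.2, -4.3]
gripper_width: 0.314
[ 0.777  0.667 -0.436  1.95   0.472  0.616 -1.595] [ 0.4576 -0.2761  0.0854] [ 2.5 -1.2 -4.3]
```

View pics/w11.png

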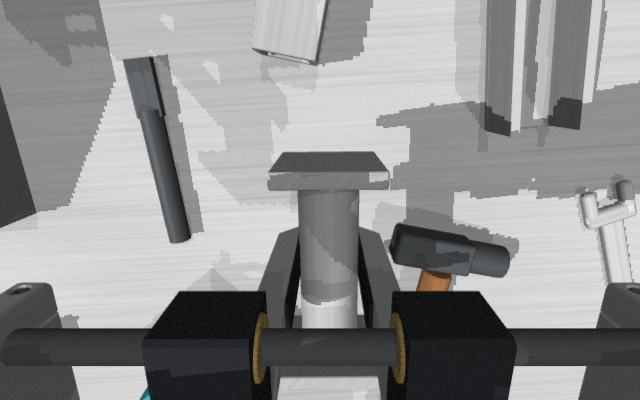

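View pics/s11.png

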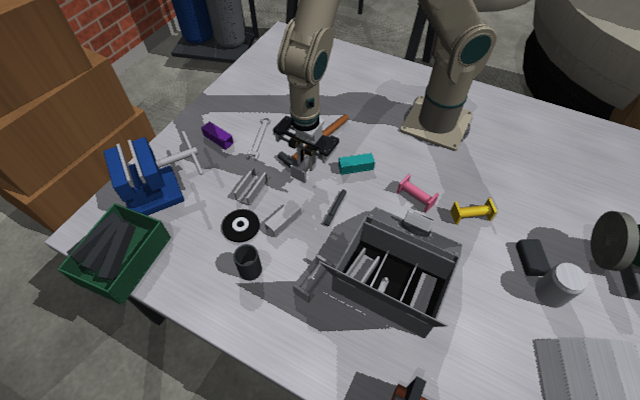

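Run:
```python
from ik import *
dn=R.from_matrix(np.c_[[1,0,0.],[0,-1,0],[0,0,-1]])
go([.4576,-.2761,.25]);go(bw(.006,0,.25),R.from_euler('z',TH)*dn)
```

```text
shift [ 0.0098  0.0038 -0.5597] turn [0. 0. 0.] | m 0.168 deg 0.0
shift [ 0.5993 -1.2367 -0.5625] turn [ 0.0009 -0.0003 -0.0148] | m 0.445 deg 2.7
```

```bash
python3 -m handwheel '[[[0.0,0,-0.12],[0,0,0],10],[[0,0,-0.25],[0,0,0],10],[[0.0,-0.03,-0.4],[0,0,0],10],[[0.05,-0.12,-0.5],[0,0,0],10],[[0.1,-0.23,-0.56],[0,0,0],10],[[0.17,-0.36,-0.56],[0,0,-0.005],10],[[0.25,-0.5,-0.56],[0,0,-0.01],10],[[0.32,-0.64,-0.56],[0,0,-0.015],10],[[0.39,-0.78,-0.56],[0,0,-0.015],10],[[0.43,-0.88,-0.56],[0,0,-0.015],10]]';  python3 - <<'E'
from ik import *
dn=R.from_matrix(np.c_[[1,0,0.],[0,-1,0],[0,0,-1]])
go(bw(.006,0,.25),R.from_euler('z',TH)*dn)
E
```

```text
time: 19.75
eef_pos: [0.599, -0.0145, 0.247]
ee_rot: [3.141, -0.01, -0.004]
contact_force: [-0.4, 0.8, -4.6]
gripper_width: 0.307
shift [ 0.1858 -0.3339 -0.0108] turn [0.0002 0.0007 0.0014] | m 0.115 deg 0.3
```

```bash
python3 -m handwheel '[[[0.06,-0.1,0],[0,0,0],10],[[0.12,-0.21,0],[0,0,0],10],[[0.17,-0.31,0],[0,0,0],10],[[0.186,-0.334,0],[0,0,0],10],[[0.186,-0.334,0],[0,0,0],10],[[0.186,-0.334,0],[0,0,0],10]]';  python3 log.py;python3 - <<'E'
from ik import *
dn=R.from_matrix(np.c_[[1,0,0.],[0,-1,0],[0,0,-1]])
go(bw(.006,0,.01),R.from_euler('z',TH)*dn)
m=optics.camera_model('wrist');im=optics.snapshot('wrist')[:,:,::-1].copy()
for y in(-.042,.042):
  for x in(-.085,.085):
    cv2.circle(im,tuple(int(round(k)) for k in proj(m,bw(x,y,.015))),3,(0,0,255),1)
for y in(-.13,.13):
  for x in(-.09,.09):
    cv2.circle(im,tuple(int(round(k)) for k in proj(m,bw(x,y,.104))),3,(0,255,0),1)
cv2.imwrite('pics/w12.png',im)
im=cv2.resize(optics.snapshot('top')[85:260,140:310,::-1],None,fx=4,fy=3.4,interpolation=cv2.INTER_CUBIC)
cv2.imwrite('pics/t12.png',im)
E
```

```text
time: 20.35
eef_pos: [0.6545, 0.0795, 0.2473]
ee_rot: [3.137, -0.016, -0.004]
contact_force: [0.2, -0.2, -4.3]
gripper_width: 0.308
[ 0.145  0.657 -0.56   1.421  0.364  1.171 -2.045] [0.6545 0.0795 0.2473] [ 0.2 -0.2 -4.3]
shift [ 0.0052 -0.0232  0.7909] turn [0.0015 0.0009 0.0001] | m 0.237 deg 0.3
```

View pics/w12.png

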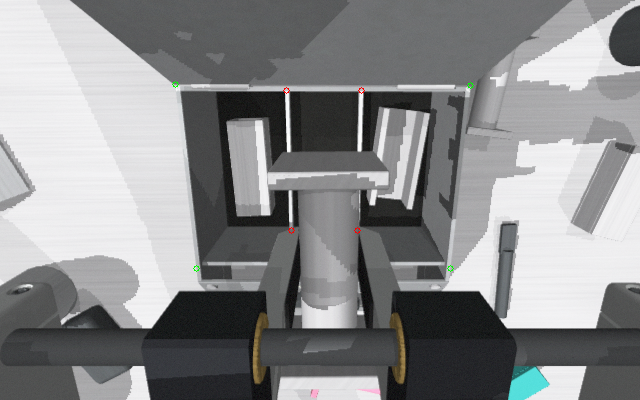

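View pics/t12.png

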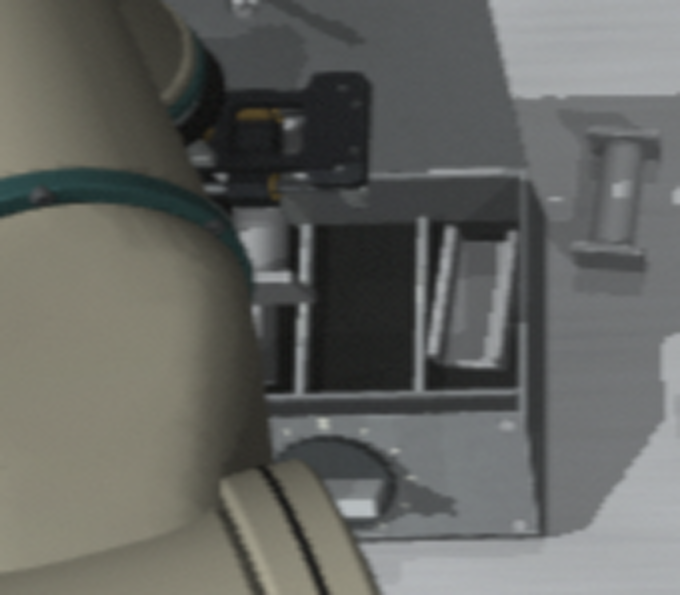

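```bash
python3 -m handwheel '[[[0.005,-0.012,0],[0,0,0],10],[[0.005,-0.023,0.05],[0,0,0],10],[[0.005,-0.023,0.15],[0,0,0],10],[[0.005,-0.023,0.25],[0,0,0],10],[[0.005,-0.023,0.35],[0,0,0],10],[[0.005,-0.023,0.45],[0,0,0],10],[[0.005,-0.023,0.53],[0,0,0],10],[[0.005,-0.023,0.6],[0,0,0],10],[[0.005,-0.023,0.6],[0,0,0],10]]';  python3 log.py;python3 - <<'E'
from ik import *
dn=R.from_matrix(np.c_[[1,0,0.],[0,-1,0],[0,0,-1]])
go(bw(.006,0,.01),R.from_euler('z',TH)*dn)
im=optics.snapshot('wrist')[:,:,::-1].copy()
cv2.imwrite('pics/w13.png',im)
E
```

```text
time: 21.35
eef_pos: [0.6539, 0.087, 0.0652]
ee_rot: [3.138, -0.014, -0.011]
contact_force: [-1.2, -0.4, -4.5]
gripper_width: 0.308
[ 0.093  0.85  -0.476  1.584  0.486  0.835 -2.158] [0.6539 0.087  0.0652] [-1.2 -0.4 -4.5]
shift [0.0062 0.0047 0.1838] turn [0.0012 0.0021 0.0005] | m 0.055 deg 0.4
```

View pics/w13.png

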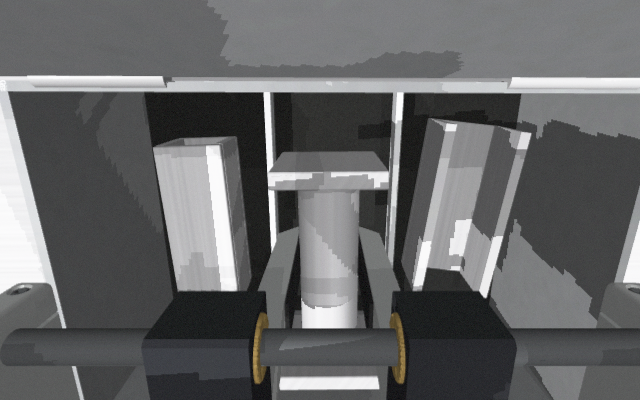

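```bash
python3 -m handwheel '[[[0.005,0.004,0.04],[0,0,0],10],[[0.005,0.004,0.08],[0,0,0],10],[[0.005,0.004,0.11],[0,0,0],10],[[0.005,0.004,0.14],[0,0,0],10],[[0.005,0.004,0.16],[0,0,0],10],[[0.005,0.004,0.175],[0,0,0],10],[[0.005,0.004,0.183],[0,0,0],10],[[0.005,0.004,0.183],[0,0,0],10]]';  python3 log.py
```

```text
time: 22.2
eef_pos: [0.6586, 0.0866, 0.0141]
ee_rot: [3.139, -0.014, 0.0]
contact_force: [-0.7, -0.9, -4.7]
gripper_width: 0.305
[ 0.075  0.918 -0.441  1.598  0.526  0.747 -2.187] [0.6586 0.0866 0.0141] [-0.7 -0.9 -4.7]
```

```bash
python3 -m handwheel '[[[0,0,0.005],[0,0,0],10],[[0,0,0.01],[0,0,0],10],[[0,0,0.013],[0,0,0],10],[[0,0,0.016],[0,0,0],10],[[0,0,0.016],[0,0,0],10]]'; python3 log.py
```

```text
time: 22.7
eef_pos: [0.6586, 0.0865, 0.0094]
ee_rot: [3.139, -0.015, 0.001]
contact_force: [-0.3, 0.2, -4.6]
gripper_width: 0.309
[ 0.073  0.924 -0.438  1.599  0.53   0.739 -2.19 ] [0.6586 0.0865 0.0094] [-0.3  0.2 -4.6]
```

```bash
python3 -m handwheel '[[[0,0,0.003],[0,0,0],10],[[0,0,0.006],[0,0,0],10],[[0,0,0.006],[0,0,0],10],[[0,0,0.006],[0,0,0],10]]'; python3 log.py
```

```text
time: 23.1
eef_pos: [0.6588, 0.0866, 0.0091]
ee_rot: [3.139, -0.015, 0.002]
contact_force: [-3.3, -0.2, 5.4]
gripper_width: 0.304
[ 0.073  0.924 -0.437  1.6    0.53   0.738 -2.191] [0.6588 0.0866 0.0091] [-3.3 -0.2  5.4]
```

```bash
python3 -m handwheel '[[[0,0,0],[0,0,0],34],[[0,0,0],[0,0,0],38],[[0,0,0],[0,0,0],42],[[0,0,0],[0,0,0],42],[[0,0,0],[0,0,0],42],[[0,0,-0.04],[0,0,0],42],[[0,0,-0.1],[0,0,0],42],[[0,0,-0.2],[0,0,0],42],[[0,0,-0.3],[0,0,0],42],[[0,0,-0.4],[0,0,0],42]]'; python3 -m handwheel '[[[0,0,-0.15],[0,0,0],42],[[-0.1,0.1,-0.3],[0,0,0],42],[[-0.25,0.25,-0.4],[0,0,0],42],[[-0.35,0.4,-0.4],[0,0,0],42],[[-0.4,0.55,-0.4],[0,0,0],42],[[-0.45,0.7,-0.4],[0,0,0],42],[[-0.5,0.85,-0.4],[0,0,0],42],[[-0.5,1,-0.4],[0,0,0],42],[[-0.5,1,-0.4],[0,0,0],42]]'
python3 - <<'E'
from h import *
a=optics.snapshot('top')[:,:,::-1];cv2.imwrite('pics/t14.png',a)
cv2.imwrite('pics/t14b.png',cv2.resize(a[85:255,140:310],None,fx=4,fy=3.5,interpolation=cv2.INTER_CUBIC))
cv2.imwrite('pics/s14.png',optics.snapshot('scene')[:,:,::-1])
E
```

```text
time: 24.1
eef_pos: [0.659, 0.0871, 0.1308]
ee_rot: [3.14, -0.014, 0.004]
contact_force: [0.3, 0.1, -0.1]
gripper_width: 0.446
time: 25.0
eef_pos: [0.504, -0.2179, 0.2499]
ee_rot: [3.135, -0.026, 0.002]
contact_force: [-0.0, -0.1, 0.1]
gripper_width: 0.447
```

View pics/t14b.png

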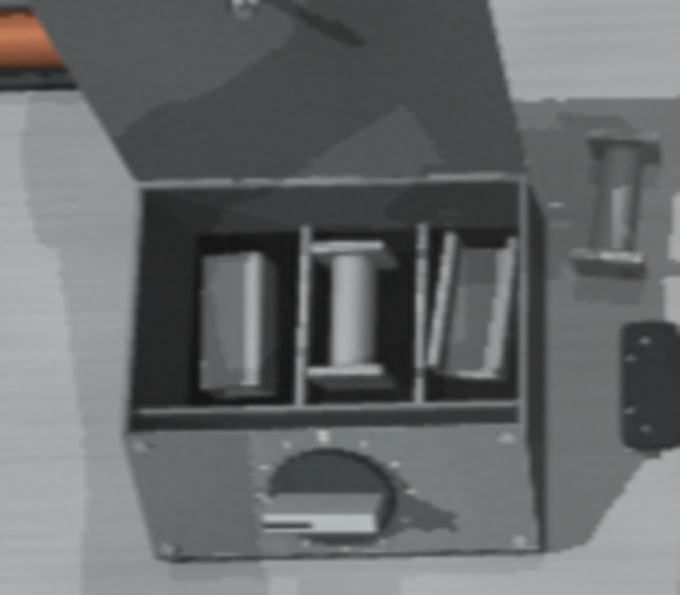

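View pics/s14.png

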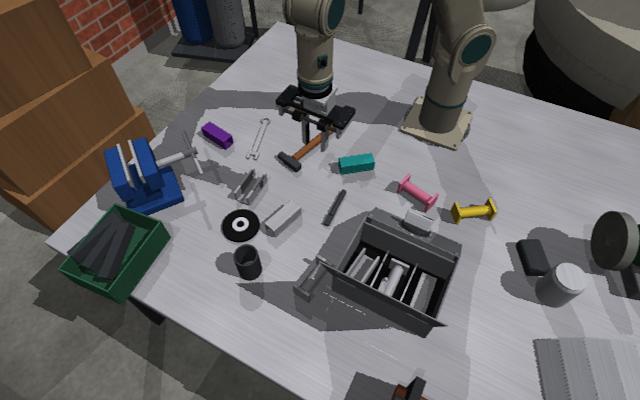

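Run:
```python
from h import *
m=optics.camera_model('top')
for c in ((346,246),(344,371)):
    p=onz(m,140+c[0]/4,85+c[1]/3.5,.05);print(R.from_euler('z',-TH).apply(np.r_[p[:2]-BT,p[2]]))
s=sensors.sense();print(s['contact_force'],abs(s['joint_velocities']).max())
order.job_done()
```

```text
[0.0522569  0.00245114 0.05      ]
[-0.05003852  0.00130555  0.05      ]
[ 0.37261542  0.91003759 -0.18542576] 0.061179357242632106
the job is handed in; nothing more can be done
```

I opened the lock box and handed the job in at about 25 s of the 72 s allowed. The missing kind was the shaft, and it now lies in the middle bay.

**Dial:** I pinched the dial bar and turned it left to 10 o'clock, right to 2 o'clock, then left to about 1.55 rad. I held it at each number. At both numbers the tool pose was within about 0.01 rad of the target, and the wrist picture showed the dial's mark level with a tick.

**Lid and box contents:** The lid sprang up, and the pictures showed a tube in the left bay and a channel in the right.

**Shaft:** I took the shaft lying right of the box near the hammer (shaft_b) and lowered it until the wrist force changed from about -4.6 to +5.4 N. Then I released it and backed the arm away.

**Last checks:**
- The top picture puts the shaft 1–2 mm from the bay's centre line and 1 mm from its middle lengthwise.
- The shaft is upright, with both plate tops visible.
- The lid is still open, and the gripper is clear of everything, with under 1 N at the wrist.
- The chisel, grinding disc and hammer look unmoved in the last pictures; I did not measure their positions again.

**What did not go to plan:**
- The arm could not reach the dial square-on. My first approach ran joints 2 to 6 up to their limits, and joint 2 read -0.374 against a limit of -0.37. I backed out and gripped the bar with the tool tilted about 54 degrees instead.
- During the dial turns the wrist force reached about 36 N, well under its 120 N limit.
- The first shaft estimate from the top picture was about 3 mm off in x; I corrected it from the wrist camera before gripping.

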